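Clamp a batch of chips in the bonding press and lay them out to cure

ROBOT

A 6-joint arm with a two-finger parallel gripper is mounted at the origin on the work surface. World frame = base frame: x ahead of the robot, y to its left, z up, the work surface at z = 0. Lengths are in mm, angles in rad, forces in N, time in s.
With the tool pointing down it reaches from about 400 to 925 mm from the base axis. Payload 12.5 kg.
Tool frame: the origin (TCP) lies on the centre line of the jaws, within the pads' length; the fingertips stand 22 mm ahead of it and the grasp point (between the pads) lies 3 mm ahead of it; z points along the fingers, y is the direction in which the jaws open and shut (so a half turn about z gives the same grasp; the last joint's range is limited). The gripper opens to 95 mm and grips with 3 to 60 N. Pads are 20 mm wide; open, the fingers measure 119 mm over their backs; the gripper's body (75 mm by 180 mm) begins 59 mm behind the grasp point.
Start: joints at [1.194, 0.491, 1.559, -0, 1.092, -0.106], TCP at [167.171, 602.244, 236.661] pointing down, gripper open.
Joint ranges: [-3.1, 3.1], [-0.84, 2.19], [0.05, 2.79], [-1.13, 4.28], [0.06, 2.93], [-2.69, 2.69]. Speed limits (rad/s): [2.22, 2.22, 2.79, 3.14, 3.14, 3.14].

INTERFACE

Orientations are given as a rotation vector (axis times angle).
In Python, from bench import bot gives the robot as it stands. The module is installed in compiled form; this text tells all that it offers.
- The arm moves only by the shell command python3 -m inch 'ROWS' [FORCE]. ROWS is a JSON object of lists of equal length, an entry for each row: "xyz": the shift along the tool's x, y, z in mm, a list of three; "delta_rot": the turn, a rotation vector about the tool's x, y, z in degrees, a list of three; "jaw": the opening, from 0 (shut) to 1 (fully open). In form: {"xyz": [[dx, dy, dz], ...], "delta_rot": [[rx, ry, rz], ...], "jaw": [jaw, ...]}. A call has 1 to 12 rows; each row is the pose to reach, as a shift and turn from the pose measured when the call began, along the tool's axes at that moment; what a row does not reach only later rows make up. A row lasts 1/8 s, in which the tool goes at most 62.5 mm and 10.7 degrees, less where a joint would pass 70% of its speed; a pose out of reach is approached as far as the arm can. A call with a gripper value outside its range is refused whole. The fingers move at their own pace and stop on an object; FORCE is the grip in N (left out, the last holds). Time passes only in rows, so rows that repeat a pose let the fingers close. It gives the time, the measured TCP pose, the force and the opening at its end, in the units of the state.
- bot.sense(): the state, without advancing time (a new reading comes with each control period).
- bot.camera(name): name is "scene" or "top" or "wrist"; returns (picture, depth): 384x512x3 uint8, blue, green, red; 384x512 float32, mm along the optical axis (not along the pixel's ray), 0 where there is no reading.
- bot.get_calibration(name): a dict with "mtx" (3x3 intrinsics, pixels), "rvec" (rotation vector, rad) and "tvec" (3), from world to camera coordinates, as OpenCV has them; the wrist camera has in their place "tool_from_camera" (4x4, takes a point from camera to tool coordinates, whose origin is the TCP and whose axes are the flange's). Camera axes: x right, y down, z forward; pixel columns grow to the right and rows downward; lengths in mm; the calibration is good to about 2 mm. The wrist camera is an equidistant fisheye: a pixel r from the principal point sees the ray r / f radians off the axis. A picture is of the moment at which its call begins: read the wrist's pose just before it. get_calibration takes no time and is no camera call.
- bot.hand_in(): hands the job in, once; it reports no verdict.
The state is a dict: "clock": time; "joint_positions": joint angles; "joint_vel": joint speeds; "tau": joint torques, N m; "position": TCP position; "tcp_rot": TCP orientation; "force": force on the tool from outside, world axes, zero at the start; "wrist_torque": the same for the moment, N m; "width": finger opening in mm.
Only numpy, scipy, OpenCV 4.12 (cv2) and the standard library are available. Lean on these libraries where they do the work, as an engineer would, in place of code of your own. Each camera call takes 0.05 s, during which the arm holds its last target.

TASK

Open the toggle clamp of the bonding press, slide every chip from the blue bench pad into the white outlines on the press mat, one chip to an outline and lengthwise in it, swing the clamp past its centre so that it locks down on them, and leave them clamped for four seconds. Then open the clamp fully again, leave it open, and slide all the chips on to the green curing mat so that they lie wholly on it. The chip halves are not yet set, so keep the chips flat on the bench all the way, never lifting them, and do not disturb the other things on the bench.

Things in the scene. Friction and masses are not known exactly. Their poses are not given: they have to be found in the camera images.
- chip_red: microfluidic chip, red channels and ports inked on a milky block on a glass slide; one flat slab 75 x 26 x 10 mm, 35 g, its two halves only laid together; origin at the centre of its underside, x along its 75 mm length, z up. May be absent (None).
- chip_blue: microfluidic chip, blue channels and ports inked on a milky block on a glass slide; one flat slab 75 x 26 x 10 mm, 35 g, its two halves only laid together; origin at the centre of its underside, x along its 75 mm length, z up. May be absent (None).
- chip_green: microfluidic chip, green channels and ports inked on a milky block on a glass slide; one flat slab 75 x 26 x 10 mm, 35 g, its two halves only laid together; origin at the centre of its underside, x along its 75 mm length, z up. May be absent (None).
- chip_orange: microfluidic chip, orange channels and ports inked on a milky block on a glass slide; one flat slab 75 x 26 x 10 mm, 35 g, its two halves only laid together; origin at the centre of its underside, x along its 75 mm length, z up. May be absent (None).
- press: bonding press on the bench (place and yaw vary): thin grey mat, 100 x 215 mm, no step to slide over, with three white outlines 83 x 35 mm in a row along press y at -70, 0, +70 mm; behind it a toggle clamp on a base 110 x 80 x 8 mm, near edge at press x = 80 mm. Origin on the bench at the centre of the middle outline; x points from mat to clamp, z up
- station_1 (a point): centre of outline 1 on the press mat, at bench height; axes as the press's; a chip lies in it with its length along press x. Any chip may go in any outline, one each
- station_2 (a point): centre of outline 2 on the press mat, at bench height; axes as the press's; a chip lies in it with its length along press x. Any chip may go in any outline, one each
- station_3 (a point): centre of outline 3 on the press mat, at bench height; axes as the press's; a chip lies in it with its length along press x. Any chip may go in any outline, one each
- press_handle (a joint): angle h of the clamp's handle (rad): 0 upright = dead centre; -0.05 = past centre, on its stop (locked down; under -0.015 counts); 1.2 = leaning fully back, away from the mat, clamp open, where it stays (over 0.95 counts). In between, the arm's weight makes it fall shut, to about 0 (not locked). A few N at the knob move it; the last 0.15 rad to locked need a firmer push
- handle_axis (a point): point on the handle's hinge axis, which runs along press y, at press x = 131, y = 0, z = 76 mm; axes as the press's. The knob centre is at press x = 131 + 90 sin h, z = 76 + 90 cos h (mm): rising h swings it towards press +x
- knob (a point): centre of the red ball knob, 26 mm diameter, at the end of the handle; the stem below it is 15 mm thick. Can be pinched from above across press y and led round its arc, turning between the fingers (166 mm above the bench when upright, 109 mm when open)
- pressure_bar: rubber-faced aluminium bar, 190 mm along press y, 36 mm wide, 15 mm thick, sprung under the end of the clamp arm; locked down, it lies across the middle of all three outlines and presses with several N. Origin at the centre of its underside. Clamp open: arm and bar stand upright over press x = 85 to 150 mm, up to 185 mm high
- bench_pad: light blue bench pad with white border, 260 (its x) x 220 (its y) mm, a thin sheet with no step, on which the chips start; left or right of the press. Origin at its centre, on the bench
- cure_mat: dark green curing mat with yellow border, 260 (its x) x 220 (its y) mm, a thin sheet with no step; on the other side of the press. Origin at its centre, on the bench
- petri_1: closed agar plate, 90 mm across, 16 mm high, leave alone; origin centre of underside
- petri_2: closed agar plate, 90 mm across, 16 mm high, leave alone; origin centre of underside
- marker: grey marker pen with black cap, 110 x 12 x 12 mm, lying behind the clamp, leave alone; origin under its middle, x along it
- media_bottle: amber bottle, 60 mm across, 140 mm tall, black cap, standing behind the work, leave alone; origin centre of underside
- flask: glass conical flask, 84 mm across the foot, 135 mm tall with foil cap, behind the work, leave alone; origin centre of underside
- tip_box: blue pipette-tip box with clear lid, 85 x 120 x 91 mm, behind the work, leave alone; origin centre of underside
Things that resemble listed ones, but are neither listed nor needed, are in the scene too. What is shaped like the chip_red but pink is not meant.

How it is judged:
By the outcome, as a careful person would: the job done as asked, in the order asked, and still so for the second after the job is handed in, with the robot touching nothing.
Of chip_red, chip_blue, chip_green, chip_orange only 2 to 3 are there at a start; the rules pass over those that are not, and their reading is None.
At some moment in a run one of chip_red, chip_blue, chip_green, chip_orange may be knocked a few centimetres aside while the robot is not near it.
Once in a run the grip may slacken for a moment while it holds something.
It also fails if it takes over 210 s, if anything falls off the work surface, if the arm or the gripper's body presses on something with over 40 N, if the wrist force passes 120 N, or if a joint passes its speed limit or range.

## Working session

There is one attempt and no reset: what is moved stays moved. The work goes in short steps, Python scripts to look and compute and a shell command to move; the robot and the scene stay as the last step left them, time stands still between calls to the robot, and variables do not carry over. Pictures are saved under pics/ and viewed, and the job is handed in when it is done.

```bash
mkdir -p pics; ls; python3 - <<'E'
from bench import bot
import cv2
s=bot.sense(); print(s)
for n in ("scene","top","wrist"):
    im,d=bot.camera(n); cv2.imwrite(f"pics/{n}0.png",im); print(n,bot.get_calibration(n))
E
```

```text
pics
{'clock': 0.0, 'joint_positions': array([ 1.19443532e+00,  4.91581422e-01,  1.55945761e+00, -2.02359173e-05,
        1.09167691e+00, -1.05606422e-01]), 'joint_vel': array([-0.00120767,  0.00045205,  0.00153256,  0.00049531, -0.00027888,
       -0.0006599 ]), 'tau': array([-3.64022606e-03, -6.12639070e+01, -2.58183968e+01,  6.91751833e-02,
        4.81904950e-02, -5.62737262e-05]), 'position': array([167.06760585, 602.03134203, 236.04533633]), 'tcp_rot': array([-4.23953990e-01, -3.11260175e+00,  1.72006627e-03]), 'force': array([-0.42672136,  0.37541749,  0.33962633]), 'wrist_torque': array([ 0.00919127, -0.00592542, -0.01478014]), 'width': 95.11033671380538}
scene {'mtx': array([[393.46343738,   0.        , 256.16161179],
       [  0.        , 393.46343738, 191.85962053],
       [  0.        ,   0.        ,   1.        ]]), 'rvec': array([ 2.16692222,  0.54011071, -0.2721171 ]), 'tvec': array([-456.55662946, -102.58043745, 1588.42050938])}
top {'mtx': array([[363.65772891,   0.        , 254.99883536],
       [  0.        , 363.65772891, 192.08903929],
       [  0.        ,   0.        ,   1.        ]]), 'rvec': array([ 2.12575523, -2.17833301,  0.093562  ]), 'tvec': array([ -37.91645741,  567.29692431, 1065.70807059])}
wrist {'mtx': array([[297.31863964,   0.        , 256.02093856],
       [  0.        , 297.31863964, 190.18343617],
       [  0.        ,   0.        ,   1.        ]]), 'tool_from_camera': array([[-1.45783878e-04, -9.68415071e-01, -2.49343597e-01,
         6.94179792e+01],
       [ 9.99999495e-01,  1.06735893e-04, -9.99217365e-04,
        -3.97568557e-01],
       [ 9.94271067e-04, -2.49343617e-01,  9.68414566e-01,
        -1.48649777e+02],
       [ 0.00000000e+00,  0.00000000e+00,  0.00000000e+00,
         1.00000000e+00]])}
```

View pics/top0.png

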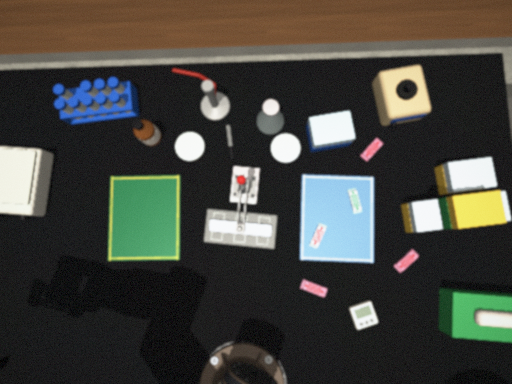

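View pics/scene0.png

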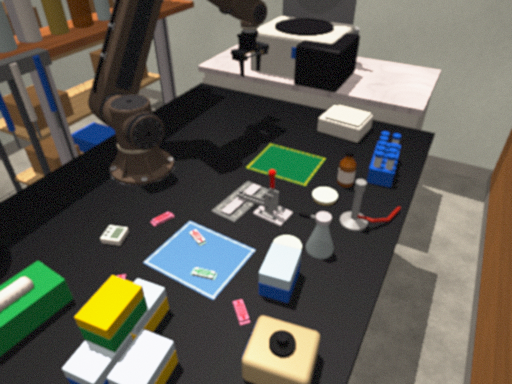

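View pics/wrist0.png

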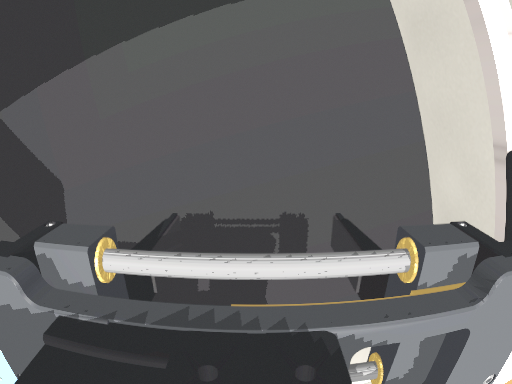

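The top view shows two chips on the blue pad: reddish at (318,236) and green at (355,201). Pink decoys lie off the pad at (372,149), (406,261) and (313,288). The press is at (240,228), its clamp knob at (241,180), and the cure mat at (145,218). I'll enlarge the chips.

```bash
cat > lib.py <<'E'
import numpy as np, cv2
from scipy.spatial.transform import Rotation as R
from bench import bot
def cam(n):
    c=bot.get_calibration(n); Rm=cv2.Rodrigues(c['rvec'])[0]; return c['mtx'],Rm,np.array(c['tvec']).ravel()
def ray(n,uv):
    K,Rm,t=cam(n); uv=np.atleast_2d(np.asarray(uv,float))
    d=np.c_[(uv-[K[0,2],K[1,2]])/K[0,0],np.ones(len(uv))]@Rm
    return -Rm.T@t,d
def onplane(n,uv,z=0):
    o,d=ray(n,uv); return (o+d*((z-o[2])/d[:,2])[:,None])
def proj(n,P):
    K,Rm,t=cam(n); p=np.atleast_2d(P)@Rm.T+t; return p[:,:2]/p[:,2:]*K[0,0]+[K[0,2],K[1,2]]
def tool():
    s=bot.sense(); return s['position'],R.from_rotvec(s['tcp_rot']).as_matrix(),s
def wrist_ray(uv,pos,Rt):
    c=bot.get_calibration('wrist');K=c['mtx'];T=c['tool_from_camera']
    uv=np.atleast_2d(np.asarray(uv,float))-[K[0,2],K[1,2]]
    r=np.hypot(*uv.T);th=r/K[0,0];s=np.where(r>0,np.sin(th)/np.maximum(r,1e-9),0)
    d=np.c_[uv*s[:,None],np.cos(th)]@T[:3,:3].T@Rt.T
    return pos+Rt@T[:3,3],d
def wrist_plane(uv,z,pos,Rt):
    o,d=wrist_ray(uv,pos,Rt); return o+d*((z-o[2])/d[:,2])[:,None]
def wrist_proj(P,pos,Rt):
    c=bot.get_calibration('wrist');K=c['mtx'];T=c['tool_from_camera']
    p=(np.atleast_2d(P)-pos)@Rt; p=(p-T[:3,3])@T[:3,:3]
    rho=np.hypot(p[:,0],p[:,1]);th=np.arctan2(rho,p[:,2])
    return p[:,:2]/rho[:,None]*(th*K[0,0])[:,None]+[K[0,2],K[1,2]]
def rect(mask,minA=20):
    cs,_=cv2.findContours(mask.astype(np.uint8),cv2.RETR_EXTERNAL,cv2.CHAIN_APPROX_NONE)
    return [(cv2.contourArea(c),cv2.minAreaRect(c),c) for c in cs if cv2.contourArea(c)>minA]
E
python3 - <<'E'
from lib import *
im=cv2.imread('pics/top0.png'); im2=cv2.imread('pics/scene0.png')
a=cv2.resize(im[165:300,295:425],None,fx=4,fy=4,interpolation=cv2.INTER_CUBIC)
b=cv2.resize(im[155:260,195:285],None,fx=5,fy=5,interpolation=cv2.INTER_CUBIC)
cv2.imwrite('pics/crA.png',a);cv2.imwrite('pics/crB.png',b)
print('axes',onplane('top',[[256,192],[300,192],[256,150],[240,180]]))
hsv=cv2.cvtColor(im,cv2.COLOR_BGR2HSV)
for nm,lo,hi in(('pad',(95,90,120),(110,255,255)),('cure',(50,120,60),(75,255,255)),('yel',(22,90,100),(38,255,255))):
    for A,r,c in rect(cv2.inRange(hsv,lo,hi),1000):
        w=onplane('top',cv2.boxPoints(r))[:,:2]; print(nm,A,r); print(w.round(0).tolist(), w.mean(0).round(1),np.linalg.norm(w-np.roll(w,1,0),axis=1).round(0))
E
```

```text
axes [[ 569.8980896   -54.14248525    0.        ]
 [ 566.37342157 -190.19380317    0.        ]
 [ 702.68145971  -57.23432895    0.        ]
 [ 608.82061853   -5.14648173    0.        ]]
pad 2237.5 ((93.33247375488281, 99.89326477050781), (41.98965072631836, 79.3250961303711), 82.69424438476562)
[[941.0, 605.0], [966.0, 346.0], [826.0, 327.0], [801.0, 581.0]] [883.4 464.8] [142. 259. 141. 256.]
cure 2569.5 ((475.09771728515625, 315.8039245605469), (75.99211883544922, 48.36971664428711), 4.666858196258545)
[[129.0, -570.0], [267.0, -592.0], [245.0, -812.0], [108.0, -787.0]] [ 187.1 -690.2] [218. 140. 221. 139.]
cure 4472.5 ((144.0, 217.5), (75.0, 62.0), 90.0)
[[620.0, 395.0], [614.0, 199.0], [382.0, 198.0], [386.0, 390.0]] [500.6 295.4] [233. 196. 232. 192.]
yel 1779.0 ((476.66156005859375, 209.2923126220703), (35.22586441040039, 57.05597686767578), 82.87498474121094)
[[545.0, -635.0], [562.0, -807.0], [455.0, -810.0], [438.0, -640.0]] [ 500. -723.] [106. 173. 106. 171.]
```

View pics/crA.png

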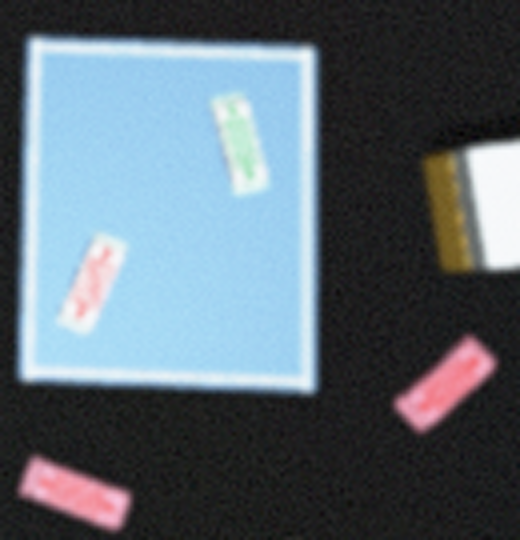

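View pics/crB.png

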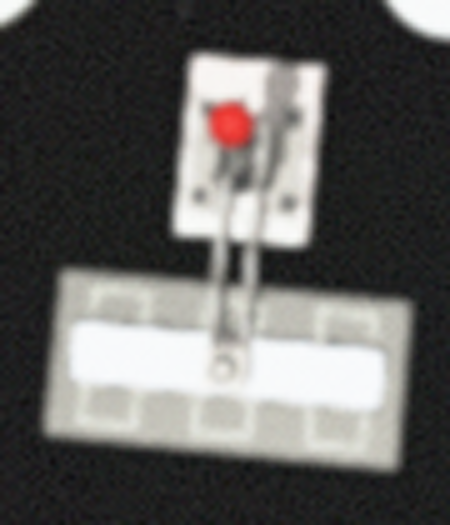

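The milky block with red ink at crop A (92,283) is chip_red, because its body is milky. The fully pink slabs at crop (445,385) and (75,493) are decoys. The milky one with green ink at (240,143) is chip_green, so only these two chips are present. Next I'll measure the press, chips, mats and knob.

```bash
python3 - <<'E'
from lib import *
im=cv2.imread('pics/top0.png')
hsv=cv2.cvtColor(im,cv2.COLOR_BGR2HSV)
m=(hsv[...,2]>85)&(hsv[...,1]<70); reg=np.zeros(m.shape,bool); reg[196:260,195:285]=1
mm=cv2.morphologyEx((m&reg).astype(np.uint8),cv2.MORPH_OPEN,np.ones((9,9),np.uint8))
def show(nm,r,z=0):
    w=onplane('top',cv2.boxPoints(r),z)[:,:2]
    l=np.roll(w,-1,0)-w; n=np.linalg.norm(l,axis=1); k=n.argmax(); a=np.degrees(np.arctan2(l[k,1],l[k,0]))%180
    print(nm,'px',np.round(r[0],1),'ctr',w.mean(0).round(1),'sides',n.round(0),'longdir',a.round(1)); return w
for A,r,c in rect(mm,500): show('mat',r)
# pad: all bluish/white region
reg[:]=0; reg[165:270,292:382]=1
p=((hsv[...,2]>120)&reg)
for A,r,c in rect(p,3000): show('pad',r)
reg[:]=0; reg[165:270,100:190]=1
p=((hsv[...,2]>70)&(hsv[...,1]>80)&reg)
for A,r,c in rect(p,3000): show('cure',r)
# chips: non-blue inside the pad
reg[:]=0; reg[182:255,306:370]=1
b,g,rr=[im[...,i].astype(int) for i in range(3)]
p=((b-rr<45)&reg)
for A,r,c in rect(p,20):
    show('chip',r,10); print(im[c[:,0,1],c[:,0,0]].mean(0))
# knob
reg[:]=0; reg[160:200,225:260]=1
p=(((hsv[...,0]<8)|(hsv[...,0]>172))&(hsv[...,1]>150)&(hsv[...,2]>90))&reg
for A,r,c in rect(p,8):
    (x,y),rad=cv2.minEnclosingCircle(c); print('knob top',x,y,rad,onplane('top',[[x,y]],166))
im2=cv2.imread('pics/scene0.png');h2=cv2.cvtColor(im2,cv2.COLOR_BGR2HSV)
p2=(((h2[...,0]<8)|(h2[...,0]>172))&(h2[...,1]>150)&(h2[...,2]>90)); p2[:160]=0;p2[200:]=0;p2[:,:255]=0;p2[:,285:]=0
for A,r,c in rect(p2,4):
    x,y=cv2.minEnclosingCircle(c)[0]; print('knob scene',x,y,A,cv2.boundingRect(c))
E
```

```text
mat px [240.2 228.4] ctr [458.9  -2.7] sides [106. 223. 106. 220.] longdir 83.2
pad px [337.1 218.3] ctr [ 484.2 -300.3] sides [267. 230. 266. 225.] longdir 176.2
cure px [143.5 217.5] ctr [501.2 297.1] sides [232. 269. 225. 271.] longdir 1.3
chip px [317.7 235.6] ctr [ 431.7 -237.8] sides [77. 29. 77. 29.] longdir 153.3
[237.96551724 225.79310345 208.75862069]
chip px [354.6 200.5] ctr [ 535.2 -354.1] sides [28. 74. 28. 74.] longdir 11.6
[232.61016949 226.57627119 202.83050847]
knob top 240.8103485107422 179.7413787841797 3.926063060760498 [[584.99708238 -18.01748417 166.        ]]
knob scene 272.0 178.5 66.0 (269, 170, 6, 18)
```

```bash
cat >> lib.py <<'E'
def goto(x,y,z,yaw):
    """tool pointing down, tool x axis heading yaw (deg) in world; prints shift & turn in tool axes"""
    p,Rt,s=tool(); c,sn=np.cos(np.radians(yaw)),np.sin(np.radians(yaw))
    Rg=np.array([[c,sn,0],[sn,-c,0],[0,0,-1]])
    d=Rt.T@(np.array([x,y,z])-p); r=np.degrees(R.from_matrix(Rt.T@Rg).as_rotvec())
    cur=np.degrees(np.arctan2(Rt[1,0],Rt[0,0]))
    print('t',s['clock'],'pos',p.round(1),'yaw',cur.round(1),'w',round(s['width'],1),'f',s['force'].round(1),'q6',s['joint_positions'][5].round(2)); print(' ->',(x,y,z,yaw),'dxyz',d.round(1),'drot',r.round(2))
E
python3 - <<'E'
from lib import *
goto(560,-12,280,173.2); goto(560,-12,280,-6.8)
E
```

```text
t 0.15 pos [167.1 602.1 236.2] yaw 164.5 w 95.2 f [ 0.2 -0.6  0.2] q6 -0.11
 -> (560, -12, 280, 173.2) dxyz [-542.8 -486.7  -43.4] drot [-0.04 -0.01 -8.71]
t 0.15 pos [167.1 602.1 236.2] yaw 164.5 w 95.2 f [ 0.2 -0.6  0.2] q6 -0.11
 -> (560, -12, 280, -6.8) dxyz [-542.8 -486.7  -43.4] drot [-1.0000e-02  6.0000e-02  1.7129e+02]
```

```bash
python3 -m inch '{"xyz":[[-45,-40,-10],[-90,-81,-20],[-136,-122,-30],[-181,-162,-40],[-226,-203,-43],[-271,-243,-43],[-317,-284,-43],[-362,-324,-43],[-407,-365,-43],[-452,-406,-43],[-500,-446,-43],[-543,-487,-43]],"delta_rot":[[0,0,-1],[0,0,-2],[0,0,-3],[0,0,-4],[0,0,-5],[0,0,-6],[0,0,-7],[0,0,-8],[0,0,-8.7],[0,0,-8.7],[0,0,-8.7],[0,0,-8.7]],"jaw":[1,1,1,1,1,1,1,1,1,1,1,1]}' 10
python3 - <<'E'
from lib import *
goto(560,-12,280,173.2)
p,Rt,s=tool()
im,d=bot.camera('wrist'); cv2.imwrite('pics/w1.png',im)
im,d=bot.camera('top'); cv2.imwrite('pics/t1.png',im)
E
```

```text
clock: 1.65
position: [561.0, -14.4, 279.4]
tcp_rot: [-0.187, -3.136, 0.001]
force: [0.7, 0.4, 1.4]
width: 95.0
t 1.65 pos [561.  -14.4 279.4] yaw 173.2 w 95.0 f [0.7 0.4 1.4] q6 -1.59
 -> (560, -12, 280, 173.2) dxyz [ 1.3  2.3 -0.6] drot [-0.04 -0.01 -0.04]
```

View pics/w1.png

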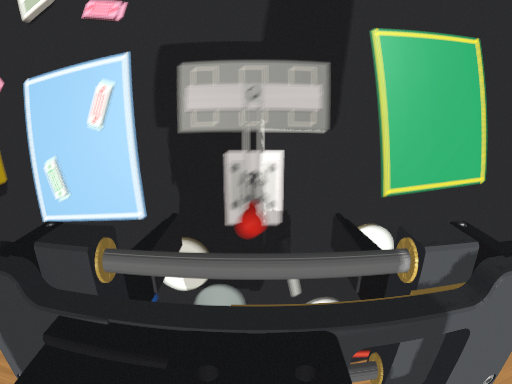

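The wrist view shows the press mat at (253,97), the knob at (249,222), the pad with both chips on the left and the cure mat on the right. I'll measure the same things from this view.

```bash
cat >> lib.py <<'E'
def wmask_rect(c,z,pos,Rt):
    w=wrist_plane(c.reshape(-1,2),z,pos,Rt)[:,:2].astype(np.float32)
    r=cv2.minAreaRect(w); b=cv2.boxPoints(r); l=np.roll(b,-1,0)-b; n=np.linalg.norm(l,axis=1);k=n.argmax()
    return np.array(r[0]).round(1),np.sort(n)[[0,2]].round(1),(np.degrees(np.arctan2(l[k,1],l[k,0]))%180).round(1)
E
python3 - <<'E'
from lib import *
p,Rt,s=tool()
im=cv2.imread('pics/w1.png');hsv=cv2.cvtColor(im,cv2.COLOR_BGR2HSV); V=hsv[...,2];S=hsv[...,1];H=hsv[...,0]
def reg(x0,y0,x1,y1):
    q=np.zeros(V.shape,bool);q[y0:y1,x0:x1]=1;return q
mm=cv2.morphologyEx(((V>75)&(S<70)&reg(165,50,345,140)).astype(np.uint8),cv2.MORPH_OPEN,np.ones((9,9)))
for A,r,c in rect(mm,500): print('mat',wmask_rect(c,0,p,Rt))
for A,r,c in rect((V>100)&(S<70)&reg(205,148,300,230),300): print('base',wmask_rect(c,8,p,Rt))
for A,r,c in rect((V>110)&reg(15,45,155,225)&((H>90)&(H<120)|(S<60)),3000): print('pad',wmask_rect(c,0,p,Rt))
for A,r,c in rect((V>70)&(S>100)&reg(365,20,495,200),3000): print('cure',wmask_rect(c,0,p,Rt))
b,g,rr=[im[...,i].astype(int) for i in range(3)]
for A,r,c in rect((b-rr<45)&reg(36,72,122,208),100): print('chip',r[0],[wmask_rect(c,z,p,Rt) for z in(10,)])
k=((H<8)|(H>172))&(S>150)&(V>100)&reg(225,195,275,245)
for A,r,c in rect(k,50):
    print('knob',cv2.boundingRect(c),A)
    for y in range(200,242,4): print(y,np.where(k[y])[0][[0,-1]] if k[y].any() else None,end=' ')
E
```

```text
mat (array([468.9, -10.9]), array([115.5, 221.5], dtype=float32), np.float32(82.9))
base (array([595.9, -25.8]), array([ 87.3, 115.9], dtype=float32), np.float32(172.9))
pad (array([ 488.1, -307.6]), array([229.4, 266.3], dtype=float32), np.float32(176.3))
cure (array([506.1, 287.5]), array([228.7, 265.3], dtype=float32), np.float32(179.4))
chip (55.362064361572266, 179.15516662597656) [(array([ 539.1, -360.2]), array([33.8, 73.7], dtype=float32), np.float32(12.7))]
chip (99.47058868408203, 103.88235473632812) [(array([ 435.1, -243.5]), array([30.9, 74.8], dtype=float32), np.float32(153.4))]
knob (235, 203, 32, 36) 551.5
200 None 204 [250 253] 208 [249 254] 212 [245 255] 216 [243 257] 220 [242 259] 224 [237 260] 228 [235 265] 232 [237 261] 236 [240 255] 240 None
```

```bash
cat > meas.py <<'E'
from lib import *
def reg(x0,y0,x1,y1):
    q=np.zeros((384,512),bool);q[y0:y1,x0:x1]=1;return q
p,Rt,s=tool()
im,_=bot.camera('wrist'); cv2.imwrite('pics/w2.png',im)
print(p, s['joint_vel'].round(4))
hsv=cv2.cvtColor(im,cv2.COLOR_BGR2HSV); V=hsv[...,2];S=hsv[...,1];H=hsv[...,0]
mm=cv2.morphologyEx(((V>75)&(S<70)&reg(165,50,345,140)).astype(np.uint8),cv2.MORPH_OPEN,np.ones((9,9)))
for A,r,c in rect(mm,500):
    print('mat',wmask_rect(c,0,p,Rt)); w=wrist_plane(c.reshape(-1,2),0,p,Rt)[:,:2]; d=np.array([np.cos(np.radians(-6.8)),np.sin(np.radians(-6.8))]); 
    u=w@d; v=w@np.array([-d[1],d[0]]); print('press-x pct',np.percentile(u,[1,5,25,75,95,99]).round(1),'y',np.percentile(v,[1,5,25,75,95,99]).round(1))
for A,r,c in rect((V>110)&reg(15,45,155,225)&((H>90)&(H<120)|(S<60)),3000): print('pad',wmask_rect(c,0,p,Rt))
for A,r,c in rect((V>70)&(S>100)&reg(365,20,495,200),3000): print('cure',wmask_rect(c,0,p,Rt))
E
python3 meas.py; python3 - <<'E'
from lib import *
im=cv2.imread('pics/w2.png'); cv2.imwrite('pics/w2c.png',cv2.resize(im[45:255,165:345],None,fx=3.3,fy=2.8,interpolation=cv2.INTER_CUBIC))
E
```

```text
[562.0840807  -16.68876853 278.74749823] [ 0.0724 -0.0392  0.0701  0.0218  0.0006  0.0696]
mat (array([459.6,  -3.4]), array([101.5, 216.6], dtype=float32), np.float32(83.1))
press-x pct [406.  406.3 407.1 506.2 507.2 507.4] y [-57.1 -56.6 -26.1 128.1 159.1 159.3]
pad (array([ 485.5, -300.9]), array([223.2, 262.9], dtype=float32), np.float32(176.6))
cure (array([501.3, 295.2]), array([222.7, 262.5], dtype=float32), np.float32(179.5))
```

View pics/w2c.png

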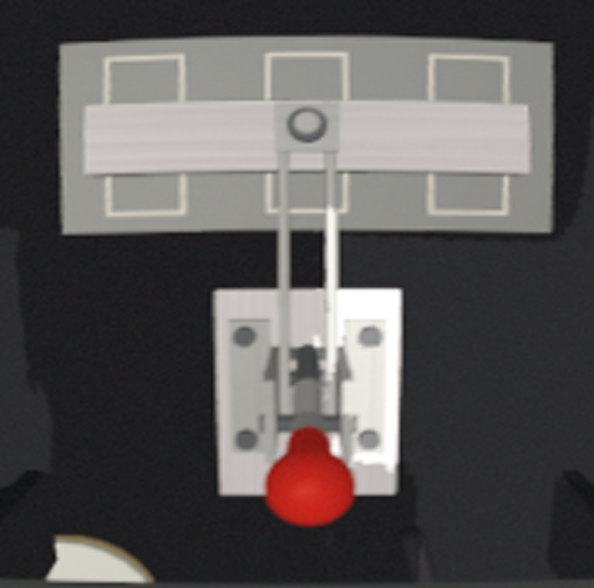

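The settled wrist view agrees with the top view to about 1 mm: press centre (459.5,-3.2), yaw -6.9°, mat measured 101.5 x 216.6 at z=0. In this view the knob is at crop (310,485), i.e. pixel (259,218). I'll triangulate it with the top view, and check the chip heights the same way.

```bash
python3 - <<'E'
from lib import *
pos=np.array([562.0840807,-16.68876853,278.74749823]); p,Rt,s=tool()
def tri(o1,d1,o2,d2):
    A=np.c_[d1,-d2];t=np.linalg.lstsq(A,o2-o1,rcond=None)[0];a=o1+d1*t[0];b=o2+d2*t[1];return (a+b)/2,np.linalg.norm(a-b)
im=cv2.imread('pics/w2.png');hsv=cv2.cvtColor(im,cv2.COLOR_BGR2HSV)
k=((hsv[...,0]<8)|(hsv[...,0]>172))&(hsv[...,1]>150)&(hsv[...,2]>60)
ys,xs=np.where(k[195:245,225:290]); ys+=195;xs+=225
wid=[(y,xs[ys==y].min(),xs[ys==y].max()) for y in np.unique(ys)]; print(wid[::3])
for uv in((258.9,217),(258.9,219)):
  o1,d1=wrist_ray([uv],pos,Rt);o2,d2=ray('top',[[240.8,179.7]])
  print('knob tri',tri(o1,d1[0],o2,d2[0]))
  o3,d3=ray('scene',[[272,173.5]]); print('knob tri top-scene',tri(o3,d3[0],o2,d2[0]))
b,g,rr=[im[...,i].astype(int) for i in range(3)]
# chips: current pictures
q=np.zeros((384,512),bool);q[72:205,40:122]=1
for A,r,c in rect((b-rr<45)&q,60):
    print('chip px',r[0],wmask_rect(c,10,pos,Rt))
    o1,d1=wrist_ray([r[0]],pos,Rt)
    for t in([317.7,235.6],[354.6,200.5]):
        o2,d2=ray('top',[t]); print('   tri',tri(o1,d1[0],o2,d2[0]))
goto(584.9,-18.3,215,173.1)
E
```

```text
[(np.int64(198), np.int64(255), np.int64(260)), (np.int64(201), np.int64(253), np.int64(263)), (np.int64(204), np.int64(253), np.int64(263)), (np.int64(207), np.int64(252), np.int64(264)), (np.int64(210), np.int64(249), np.int64(268)), (np.int64(213), np.int64(247), np.int64(270)), (np.int64(216), np.int64(246), np.int64(271)), (np.int64(219), np.int64(246), np.int64(271)), (np.int64(222), np.int64(245), np.int64(272)), (np.int64(225), np.int64(246), np.int64(271)), (np.int64(228), np.int64(248), np.int64(268)), (np.int64(231), np.int64(252), np.int64(265))]
knob tri (array([585.0275941 , -17.86299204, 167.22766443]), np.float64(0.45429573346048496))
knob tri top-scene (array([585.1518392 , -18.01470284, 164.2685763 ]), np.float64(0.49405806485844195))
knob tri (array([583.97347575, -18.08455867, 175.21376791]), np.float64(1.0582806075793993))
knob tri top-scene (array([585.1518392 , -18.01470284, 164.2685763 ]), np.float64(0.49405806485844195))
chip px (58.345848083496094, 177.03216552734375) (array([ 536.2, -351.4]), array([32.4, 73.9], dtype=float32), np.float32(11.8))
   tri (array([ 475.05166538, -203.0274164 ,  200.42271934]), np.float64(84.15173577763224))
   tri (array([ 535.80435562, -355.12956794,    5.19028643]), np.float64(0.8972025981287427))
chip px (103.07796478271484, 101.61847686767578) (array([ 433. , -236.1]), array([30., 74.], dtype=float32), np.float32(153.7))
   tri (array([ 431.9232351 , -238.54325558,    4.78086061]), np.float64(1.090744835705376))
   tri (array([ 480.51588479, -320.0525258 ,  -47.49712407]), np.float64(149.10593670904464))
t 1.8 pos [560.7 -14.6 278.7] yaw 173.0 w 95.0 f [-0.2  0.8  0.3] q6 -1.59
 -> (584.9, -18.3, 215, 173.1) dxyz [-24.6  -0.7  63.7] drot [-0.05 -0.07 -0.11]
```

The knob is at (585,-18,166), which fits h ≈ -0.05. The chips triangulate to 5 ± 5 mm, so they lie on the bench. Now I'll go down on the knob.

```bash
python3 -m inch '{"xyz":[[-12,0,15],[-24.6,-0.7,32],[-24.6,-0.7,60],[-24.6,-0.7,85],[-24.6,-0.7,104],[-24.6,-0.7,110],[-24.6,-0.7,110],[-24.6,-0.7,110]],"delta_rot":[[0,0,0],[0,0,0],[0,0,0],[0,0,0],[0,0,0],[0,0,0],[0,0,0],[0,0,0]],"jaw":[0.7,0.6,0.6,0.6,0.6,0.6,0.6,0.6]}' 30
python3 - <<'E'
from lib import *
goto(584.9,-18.3,169,173.1)
E
```

```text
clock: 2.8
position: [585.2, -18.1, 169.2]
tcp_rot: [-0.192, -3.135, 0.001]
force: [1.0, 0.0, -0.4]
width: 56.9
t 2.8 pos [585.2 -18.1 169.2] yaw 173.0 w 56.9 f [ 1.   0.  -0.4] q6 -1.59
 -> (584.9, -18.3, 169, 173.1) dxyz [ 0.3 -0.2  0.2] drot [-0.05 -0.02 -0.09]
```

```bash
python3 -m inch '{"xyz":[[0,0,0],[0,0,0],[0,0,0],[0,0,0],[0,0,0],[0,0,0]],"delta_rot":[[0,0,0],[0,0,0],[0,0,0],[0,0,0],[0,0,0],[0,0,0]],"jaw":[0.1,0.1,0.1,0.1,0.1,0.1]}' 30
python3 -m inch '{"xyz":[[-7,0,0],[-13.5,0,0.3],[-20,0,1.2],[-26.8,0,2.7],[-33,0,4.6],[-39.5,0,7],[-45.5,0,9.8],[-51.5,0,13.2],[-57,0,17],[-62.5,0,21.1],[-62.5,0,21.1]],"delta_rot":[[0,0,0],[0,0,0],[0,0,0],[0,0,0],[0,0,0],[0,0,0],[0,0,0],[0,0,0],[0,0,0],[0,0,0],[0,0,0]],"jaw":[0.1,0.1,0.1,0.1,0.1,0.1,0.1,0.1,0.1,0.1,0.1]}'
python3 - <<'E'
from lib import *
# knob at h=.7
O=np.array([459.4,-3.2]);d=np.array([.99276,-.12014])
q=O+d*(131+90*np.sin(.7)); goto(q[0],q[1],76+90*np.cos(.7)+3,173.1)
im,_=bot.camera('wrist'); cv2.imwrite('pics/w3.png',im)
E
```

```text
clock: 3.55
position: [585.3, -18.0, 169.4]
tcp_rot: [-0.192, -3.136, 0.001]
force: [0.2, 2.2, 2.3]
width: 24.1
clock: 4.92
position: [649.1, -25.7, 148.8]
tcp_rot: [0.192, 3.132, -0.001]
force: [2.5, 4.1, 5.6]
width: 24.7
t 4.925 pos [649.1 -25.7 148.8] yaw 173.0 w 24.7 f [2.5 4.1 5.6] q6 -1.59
 -> (np.float64(647.0113796063881), np.float64(-25.90400816502626), np.float64(147.83579685560397), 173.1) dxyz [ 2.1 -0.5  0.9] drot [-0.02  0.21 -0.1 ]
```

View pics/w3.png

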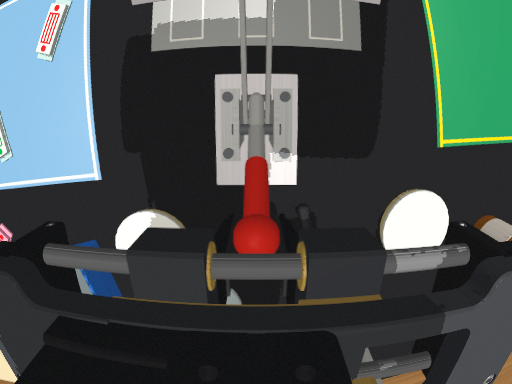

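The knob is held (24.7 mm opening) and the handle leans back, with the red stem from (257,165) to (257,237). I'll carry on to fully open.

```bash
python3 -m inch '{"xyz":[[-3,0,5],[-7,0,10],[-11,0,15],[-15,0,20],[-18,0,25],[-20.5,0,30],[-23,0,34],[-24.5,0,37],[-24.5,0,37],[-24.5,0,37]],"delta_rot":[[0,0,0],[0,0,0],[0,0,0],[0,0,0],[0,0,0],[0,0,0],[0,0,0],[0,0,0],[0,0,0],[0,0,0]],"jaw":[0.1,0.1,0.1,0.1,0.1,0.1,0.1,0.1,0.1,0.1]}'
python3 - <<'E'
from lib import *
O=np.array([459.4,-3.2]);d=np.array([.99276,-.12014])
q=O+d*(131+90*np.sin(1.2)); goto(q[0],q[1],76+90*np.cos(1.2)+3,173.1)
im,_=bot.camera('wrist'); cv2.imwrite('pics/w4.png',im)
im,_=bot.camera('top'); cv2.imwrite('pics/t4.png',cv2.resize(im[130:280,180:400],None,fx=3.5,fy=3.5))
E
```

```text
clock: 6.22
position: [675.3, -28.8, 112.4]
tcp_rot: [0.191, 3.128, -0.001]
force: [5.2, 3.5, 2.8]
width: 24.4
t 6.225 pos [675.3 -28.8 112.4] yaw 173.0 w 24.4 f [5.2 3.5 2.8] q6 -1.59
 -> (np.float64(672.7277610686341), np.float64(-29.01610582092923), np.float64(111.61219790290062), 173.1) dxyz [ 2.5 -0.5  0.8] drot [-0.01  0.45 -0.1 ]
```

View pics/w4.png

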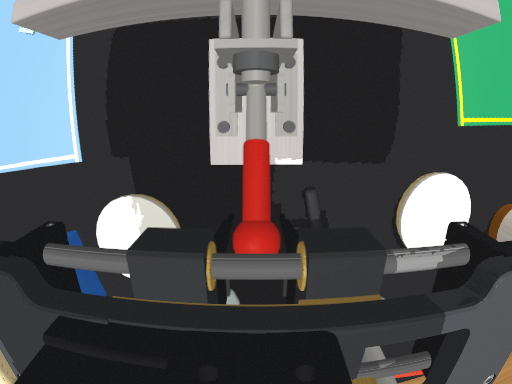

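View pics/t4.png

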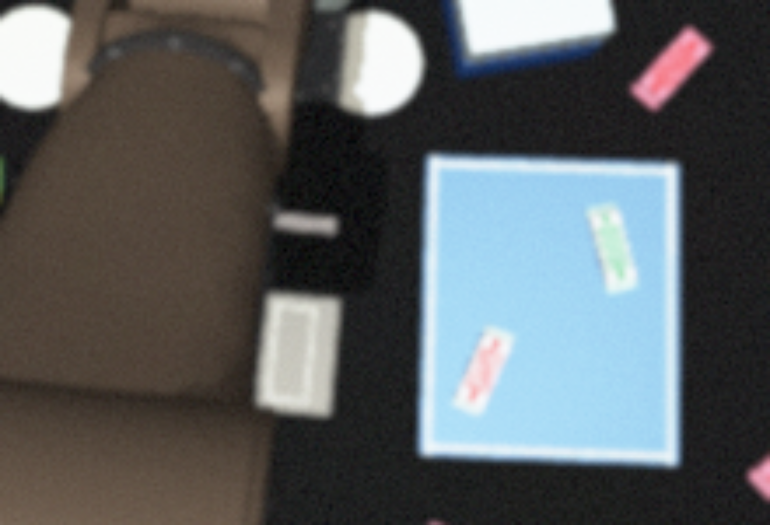

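The clamp is open: the bar stands upright across the top of the wrist view and the knob is at (257,240). I'll release, rise well clear of the bar, and go to the red chip.

```bash
python3 -m inch '{"xyz":[[0,0,0],[0,0,0],[0,0,0],[0,0,-20],[0,0,-60],[0,0,-100],[0,0,-135],[0,0,-135]],"delta_rot":[[0,0,0],[0,0,0],[0,0,0],[0,0,0],[0,0,0],[0,0,0],[0,0,0],[0,0,0]],"jaw":[0.6,0.6,0.6,0.6,0.6,0.6,0.6,0.6]}' 30
python3 - <<'E'
from lib import *
goto(432.5,-237.5,240,153.5);goto(432.5,-237.5,120,153.5)
im,_=bot.camera('wrist'); cv2.imwrite('pics/w5.png',im)
E
```

```text
clock: 7.32
position: [675.0, -28.9, 250.3]
tcp_rot: [0.191, 3.123, -0.002]
force: [-0.1, 0.1, 0.4]
width: 57.0
t 7.325 pos [675.  -28.9 250.3] yaw 173.0 w 57.0 f [-0.1  0.1  0.4] q6 -1.59
 -> (432.5, -237.5, 240, 153.5) dxyz [ 215.3 -236.7    7.7] drot [ 0.1   0.73 19.49]
t 7.325 pos [675.  -28.9 250.3] yaw 173.0 w 57.0 f [-0.1  0.1  0.4] q6 -1.59
 -> (432.5, -237.5, 120, 153.5) dxyz [ 216.8 -236.6  127.7] drot [ 0.1   0.73 19.49]
```

View pics/w5.png

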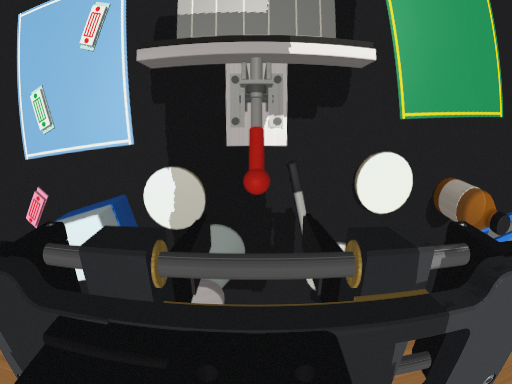

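The handle stays open, with the knob at (257,182). Next is the red chip, keeping high until past the bar.

```bash
python3 -m inch '{"xyz":[[30,-35,0],[65,-72,0],[100,-110,2],[135,-148,5],[170,-187,8],[200,-220,20],[216,-236,50],[216.5,-236.6,85],[216.5,-236.6,110],[216.5,-236.6,118],[216.5,-236.6,118],[216.5,-236.6,118]],"delta_rot":[[0,0,3],[0,0.2,6],[0,0.4,9],[0,0.7,12],[0,0.7,15],[0,0.7,18],[0,0.7,19.5],[0,0.7,19.5],[0,0.7,19.5],[0,0.7,19.5],[0,0.7,19.5],[0,0.7,19.5]],"jaw":[0.6,0.6,0.6,0.6,0.6,0.6,0.6,0.6,0.6,0.6,0.6,0.6]}' 10
cat > chip.py <<'E'
from lib import *
import sys
# find a chip by ink colour in wrist view: python3 chip.py red|green|both picname
p,Rt,s=tool(); im,_=bot.camera('wrist'); cv2.imwrite(f'pics/{sys.argv[2]}.png',im)
hsv=cv2.cvtColor(im,cv2.COLOR_BGR2HSV);H,S,V=[hsv[...,i].astype(int) for i in range(3)]
milky=(V>135)&(S<60)
for nm,ink in(('red',((H<10)|(H>172))&(S>60)&(V>100)),('green',(H>50)&(H<85)&(S>50)&(V>80)&(V<255))):
    if sys.argv[1] not in(nm,'both'): continue
    m=cv2.morphologyEx((milky|ink).astype(np.uint8),cv2.MORPH_OPEN,np.ones((3,3),np.uint8))
    for A,r,c in rect(m,150):
        f=np.zeros(m.shape,np.uint8);cv2.drawContours(f,[c],-1,1,-1)
        if (f.astype(bool)&ink).sum()<0.05*A or (f.astype(bool)&milky).sum()<.3*A: continue
        q=wmask_rect(c,10,p,Rt)
        if 60<q[1][1]<95 and 18<q[1][0]<40: print(nm,'px',np.round(r[0]),'ctr,sides,dir at z10:',q)
E
python3 chip.py both w6
python3 -c "
from lib import *
goto(432.5,-237.5,120,153.5)"
```

```text
clock: 8.88
position: [432.0, -237.5, 128.9]
tcp_rot: [-0.72, -3.056, -0.002]
force: [-0.5, 0.1, -0.1]
width: 57.3
red px [256. 190.] ctr,sides,dir at z10: (array([ 431.4, -238.4]), array([25.4, 72.6], dtype=float32), np.float32(154.1))
red px [195.  36.] ctr,sides,dir at z10: (array([ 276.6, -222.6]), array([25.7, 66.4], dtype=float32), np.float32(70.2))
t 8.925 pos [ 432.  -237.5  129. ] yaw 153.5 w 56.8 f [ 0.5 -0.6  0.6] q6 -1.75
 -> (432.5, -237.5, 120, 153.5) dxyz [-0.5  0.2  9. ] drot [ 0.03 -0.08  0.01]
```

View pics/w6.png

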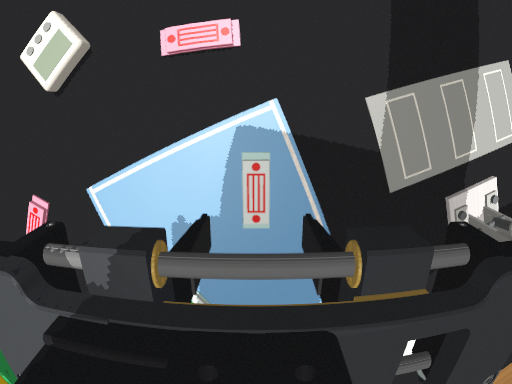

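The red milky chip is at (256,190), centre (431.5,-238.3), direction 154°. The slab at (200,37) has a pink body, so it's a decoy. Descending to grip.

```bash
python3 -m inch '{"xyz":[[0.2,0.9,25],[0.2,0.9,55],[0.2,0.9,80],[0.2,0.9,95],[0.2,0.9,102],[0.2,0.9,104.5],[0.2,0.9,104.5],[0.2,0.9,104.5]],"delta_rot":[[0,0,-0.5],[0,0,-0.5],[0,0,-0.5],[0,0,-0.5],[0,0,-0.5],[0,0,-0.5],[0,0,-0.5],[0,0,-0.5]],"jaw":[0.6,0.6,0.6,0.6,0.6,0.6,0.6,0.6]}' 10
python3 - <<'E'
from lib import *
goto(431.5,-238.3,24.5,154)
E
```

```text
clock: 9.93
position: [432.3, -236.6, 25.0]
tcp_rot: [-0.706, -3.061, -0.001]
force: [0.3, 0.1, 0.3]
width: 56.9
t 9.925 pos [ 432.3 -236.6   25. ] yaw 154.0 w 56.9 f [0.3 0.1 0.3] q6 -1.75
 -> (431.5, -238.3, 24.5, 154) dxyz [-0.  -1.9  0.5] drot [ 0.02 -0.03  0.01]
```

```bash
python3 -m inch '{"xyz":[[0,-1.9,0.5],[0,-1.9,0.5],[0,-1.9,0.5],[0,-1.9,0.5],[0,-1.9,0.5],[0,-1.9,0.5],[0,-1.9,0.5]],"delta_rot":[[0,0,0],[0,0,0],[0,0,0],[0,0,0],[0,0,0],[0,0,0],[0,0,0]],"jaw":[0.6,0.4,0.2,0.2,0.2,0.2,0.2]}' 10
python3 - <<'E'
from lib import *
O=np.array([459.4,-3.2]);d=np.array([.99276,-.12014]);e=np.array([.12014,.99276])
for yy in(0,70): 
    q=O+e*yy; goto(q[0].round(1),q[1].round(1),24.5,173.1)
E
```

```text
clock: 10.8
position: [431.5, -238.3, 24.5]
tcp_rot: [-0.706, -3.061, -0.001]
force: [0.5, -0.1, -0.8]
width: 25.9
t 10.8 pos [ 431.5 -238.3   24.5] yaw 154.0 w 25.9 f [ 0.5 -0.1 -0.8] q6 -1.76
 -> (np.float64(459.4), np.float64(-3.2), 24.5, 173.1) dxyz [7.790e+01 2.235e+02 2.000e-01] drot [  0.03  -0.03 -19.09]
t 10.8 pos [ 431.5 -238.3   24.5] yaw 154.0 w 25.9 f [ 0.5 -0.1 -0.8] q6 -1.76
 -> (np.float64(467.8), np.float64(66.3), 24.5, 173.1) dxyz [1.008e+02 2.897e+02 2.000e-01] drot [  0.03  -0.03 -19.09]
```

```bash
python3 -m inch '{"xyz":[[3,8,0],[9,25,0],[16,45,0],[23,66,0],[30,87,0],[37,108,0],[45,129,0],[52,150,0],[59,170,0],[65,188,0],[69,199,0],[70,202,0]],"delta_rot":[[0,0,0],[0,0,-2],[0,0,-4],[0,0,-6],[0,0,-8],[0,0,-10],[0,0,-12],[0,0,-14],[0,0,-16],[0,0,-18],[0,0,-19],[0,0,-19]],"jaw":[0.2,0.2,0.2,0.2,0.2,0.2,0.2,0.2,0.2,0.2,0.2,0.2]}' 10
python3 - <<'E'
from lib import *
goto(467.8,66.3,24.5,173.1)
im,_=bot.camera('wrist'); cv2.imwrite('pics/w7.png',im)
E
```

```text
clock: 12.3
position: [456.9, -25.1, 24.7]
tcp_rot: [-0.189, -3.135, -0.001]
force: [0.2, 0.2, -0.9]
width: 26.1
t 12.3 pos [456.9 -25.1  24.7] yaw 173.1 w 26.1 f [ 0.2  0.2 -0.9] q6 -1.65
 -> (467.8, 66.3, 24.5, 173.1) dxyz [ 0.2 92.   0.2] drot [ 0.04 -0.03 -0.  ]
```

View pics/w7.png

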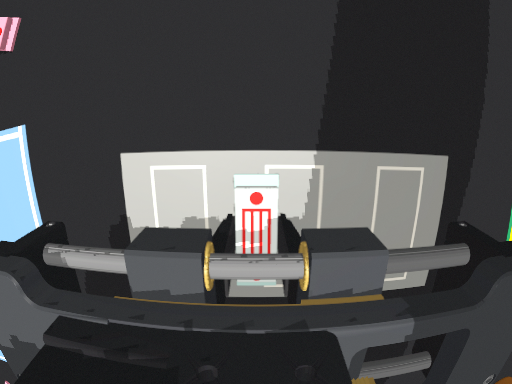

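The red chip is held straight between the fingers, between outlines 1 and 2. I'll carry on to the far outline at +y.

```bash
python3 -m inch '{"xyz":[[0,6,0.1],[0,18,0.2],[0,33,0.2],[0,50,0.2],[0,67,0.2],[0.2,80,0.2],[0.2,88,0.2],[0.2,92,0.2],[0.2,92,0.2],[0.2,92,0.2]],"delta_rot":[[0,0,0],[0,0,0],[0,0,0],[0,0,0],[0,0,0],[0,0,0],[0,0,0],[0,0,0],[0,0,0],[0,0,0]],"jaw":[0.2,0.2,0.2,0.2,0.2,0.2,0.2,0.2,0.2,0.2]}' 10
python3 - <<'E'
from lib import *
goto(467.8,66.3,24.5,173.1)
im,_=bot.camera('wrist'); cv2.imwrite('pics/w8.png',cv2.resize(im[130:300,150:370],None,fx=3.5,fy=3.5))
E
```

```text
clock: 13.6
position: [467.9, 65.8, 24.5]
tcp_rot: [-0.191, -3.135, -0.001]
force: [-0.2, -0.3, 0.7]
width: 25.6
t 13.6 pos [467.9  65.8  24.5] yaw 173.0 w 25.6 f [-0.2 -0.3  0.7] q6 -1.45
 -> (467.8, 66.3, 24.5, 173.1) dxyz [ 0.2  0.5 -0. ] drot [ 0.04 -0.03 -0.07]
```

View pics/w8.png

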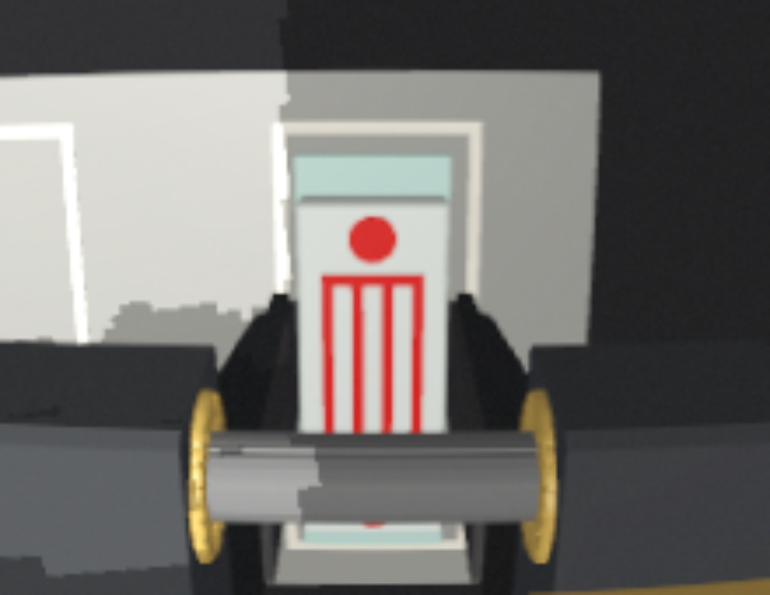

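```bash
python3 - <<'E'
from lib import *
p,Rt,s=tool(); d=np.array([.99276,-.12014]);O=np.array([459.4,-3.2]);e=np.array([.12014,.99276])
for v,z in((122,0),(134,0),(156,1),(541,1),(546,0),(550,0)):
    w=wrist_plane([[375/3.5+150,v/3.5+130]],z,p,Rt)[0,:2]-O; print(v,(w@d).round(1),(w@e).round(1))
for u in (275,289,297,451,468,482):
    w=wrist_plane([[u/3.5+150,220/3.5+130]],1 if 290<u<460 else 0,p,Rt)[0,:2]-O; print(u,(w@d).round(1),(w@e).round(1))
E
```

```text
122 -40.2 69.5
134 -38.1 69.5
156 -34.6 69.5
541 40.8 69.5
546 42.6 69.5
550 43.6 69.5
275 -23.1 52.2
289 -23.1 54.7
297 -23.4 56.1
451 -23.4 82.6
468 -23.1 85.6
482 -23.1 88.0
```

The chip lies inside the outline, about 1.4 mm too far towards the clamp. I'll nudge it, release and rise.

```bash
python3 -m inch '{"xyz":[[1.4,0.7,0],[1.4,0.7,0],[1.4,0.7,0],[1.4,0.7,0],[1.4,0.7,0],[1.4,0.7,0],[1.4,0.7,-4],[1.4,0.7,-20],[1.4,0.7,-60],[1.4,0.7,-100],[1.4,0.7,-105],[1.4,0.7,-105]],"delta_rot":[[0,0,0],[0,0,0],[0,0,0],[0,0,0],[0,0,0],[0,0,0],[0,0,0],[0,0,0],[0,0,0],[0,0,0],[0,0,0],[0,0,0]],"jaw":[0.2,0.2,0.5,0.5,0.5,0.5,0.5,0.5,0.5,0.5,0.5,0.5]}' 10
python3 chip.py both w9
python3 - <<'E'
from lib import *
im,_=bot.camera('top');cv2.imwrite('pics/t9.png',cv2.resize(im[130:280,180:400],None,fx=3.5,fy=3.5))
goto(535.5,-353.5,129,191.7)
goto(535.5,-353.5,129,181.7)
E
```

```text
clock: 15.15
position: [466.5, 66.5, 129.5]
tcp_rot: [-0.191, -3.136, -0.001]
force: [-0.4, -0.5, -0.3]
width: 47.5
t 15.25 pos [466.2  66.5 128.6] yaw 173.0 w 47.9 f [-0.   0.6 -0.7] q6 -1.45
 -> (535.5, -353.5, 129, 191.7) dxyz [-119.8 -408.5   -0.8] drot [  0.05  -0.12 -18.68]
t 15.25 pos [466.2  66.5 128.6] yaw 173.0 w 47.9 f [-0.   0.6 -0.7] q6 -1.45
 -> (535.5, -353.5, 129, 181.7) dxyz [-119.8 -408.5   -0.8] drot [ 0.03 -0.12 -8.68]
```

View pics/w9.png

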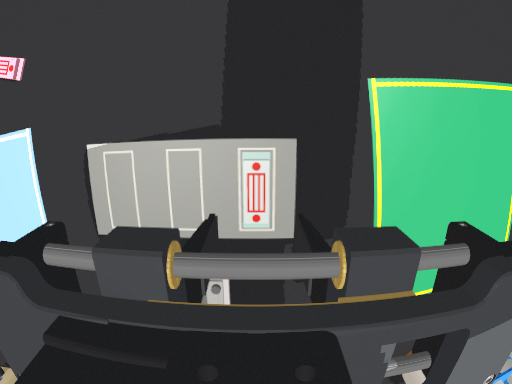

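View pics/t9.png

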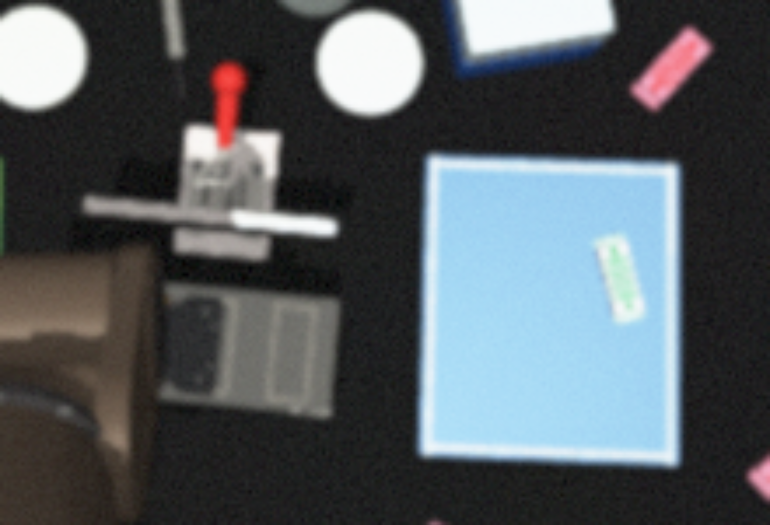

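The red chip sits inside outline 3 at wrist pixel (256,190). The green chip has been knocked about 30 mm, from crop (612,248) to (620,279). I'll measure it again.

```bash
python3 - <<'E'
from lib import *
im,_=bot.camera('top')
hsv=cv2.cvtColor(im,cv2.COLOR_BGR2HSV);b,rr=im[...,0].astype(int),im[...,2].astype(int)
q=np.zeros(b.shape,bool);q[182:255,306:370]=1
for A,r,c in rect((b-rr<45)&q,20):
    w=onplane('top',cv2.boxPoints(r),10)[:,:2];print(r,w.mean(0)); l=w-np.roll(w,1,0);k=np.linalg.norm(l,axis=1).argmax();print(np.degrees(np.arctan2(l[k,1],l[k,0]))%180); a=w.mean(0)
goto(a[0],a[1],129,183)
E
```

```text
((356.75103759765625, 209.06640625), (24.735614776611328, 9.018192291259766), 75.0685806274414) [ 508.8576111  -359.00666416]
11.749992510658444
t 15.3 pos [466.2  66.5 128.5] yaw 173.0 w 47.7 f [0.3 0.4 0.6] q6 -1.45
 -> (np.float64(508.85761110439546), np.float64(-359.006664158705), 129, 183) dxyz [ -94.  -417.1   -0.9] drot [ 0.03 -0.14 -9.98]
```

```bash
python3 -m inch '{"xyz":[[-9,-40,0],[-20,-85,0],[-30,-130,0],[-40,-175,0],[-50,-220,0],[-60,-265,0],[-70,-310,0],[-80,-355,0],[-90,-398,0],[-94,-417,0],[-94,-417,0],[-94,-417,0]],"delta_rot":[[0,0,-2],[0,0,-4],[0,0,-6],[0,0,-8],[0,0,-10],[0,0,-12],[0,0,-14],[0,0,-16],[0,0,-18],[0,0,-18.7],[0,0,-18.7],[0,0,-18.7]],"jaw":[0.6,0.6,0.6,0.6,0.6,0.6,0.6,0.6,0.6,0.6,0.6,0.6]}' 10
python3 chip.py green w10
python3 - <<'E'
from lib import *
goto(508.9,-359,129,191.7)
E
```

```text
clock: 16.8
position: [508.7, -357.4, 127.7]
tcp_rot: [0.321, -3.122, -0.003]
force: [0.2, -0.6, -0.4]
width: 57.1
green px [252. 190.] ctr,sides,dir at z10: (array([ 508.4, -361.3]), array([25. , 72.2], dtype=float32), np.float32(12.2))
t 16.85 pos [ 508.8 -357.4  127.9] yaw -168.2 w 56.7 f [-0.4  0.5  0. ] q6 -2.49
 -> (508.9, -359, 129, 191.7) dxyz [ 0.2 -1.6 -1.1] drot [ 0.11 -0.16  0.07]
```

View pics/w10.png

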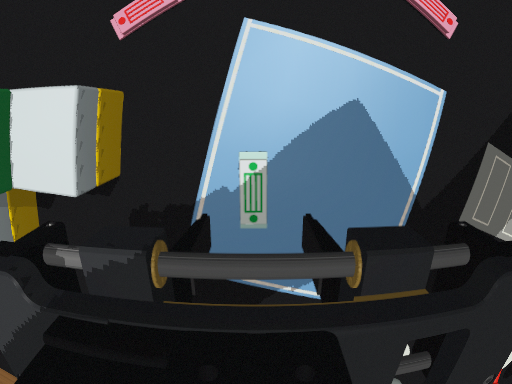

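The green chip is at (252,190), centre (508.6,-360.8). Descending.

```bash
python3 -c "
from lib import *
goto(508.6,-360.8,24.5,192.0)"
python3 -m inch '{"xyz":[[0.3,-3.3,25],[0.3,-3.3,55],[0.3,-3.3,80],[0.3,-3.3,95],[0.3,-3.3,101],[0.3,-3.3,103.3],[0.3,-3.3,103.3],[0.3,-3.3,103.3]],"delta_rot":[[0,0,0],[0,0,0],[0,0,0],[0,0,0],[0,0,0],[0,0,0],[0,0,0],[0,0,0]],"jaw":[0.6,0.6,0.6,0.6,0.6,0.6,0.6,0.6]}' 10
python3 -c "
from lib import *
goto(508.6,-360.8,24.5,192.0)"
```

```text
t 16.85 pos [ 508.8 -357.4  127.9] yaw -168.2 w 56.7 f [-0.4  0.5  0. ] q6 -2.49
 -> (508.6, -360.8, 24.5, 192.0) dxyz [  0.6  -3.5 103.4] drot [ 0.11 -0.16 -0.23]
clock: 17.85
position: [509.1, -360.7, 25.3]
tcp_rot: [0.322, -3.123, -0.002]
force: [-0.0, 0.8, 0.1]
width: 57.0
t 17.85 pos [ 509.1 -360.7   25.3] yaw -168.2 w 57.0 f [-0.   0.8  0.1] q6 -2.5
 -> (508.6, -360.8, 24.5, 192.0) dxyz [ 0.5 -0.   0.8] drot [ 0.07 -0.12 -0.24]
```

```bash
python3 -m inch '{"xyz":[[0.5,0,0.8],[0.5,0,0.8],[0.5,0,0.8],[0.5,0,0.8],[0.5,0,0.8],[0.5,0,0.8],[0.5,0,0.8]],"delta_rot":[[0,0,0],[0,0,0],[0,0,0],[0,0,0],[0,0,0],[0,0,0],[0,0,0]],"jaw":[0.6,0.4,0.2,0.2,0.2,0.2,0.2]}' 10
python3 -c "
from lib import *
goto(459.4,-3.2,24.5,173.1)"
```

```text
clock: 18.73
position: [508.6, -360.8, 24.4]
tcp_rot: [0.322, -3.123, -0.002]
force: [0.6, -0.4, 0.0]
width: 25.9
t 18.725 pos [ 508.6 -360.8   24.4] yaw -168.2 w 25.9 f [ 0.6 -0.4  0. ] q6 -2.5
 -> (459.4, -3.2, 24.5, 173.1) dxyz [-2.470e+01  3.601e+02  3.000e-01] drot [ 0.05 -0.13 18.66]
```

```bash
python3 -c "
from lib import *
goto(450,-160,24.5,173.1)"
python3 -m inch '{"xyz":[[1,8,0],[3,22,0],[5,40,0],[7,60,0],[8,80,0],[10,100,0],[12,120,0],[14,140,0],[15,160,0],[16,178,0.1],[17,188,0.1],[17,190,0.1]],"delta_rot":[[0,0,0],[0,0,2],[0,0,4],[0,0,6],[0,0,8],[0,0,10],[0,0,12],[0,0,14],[0,0,16],[0,0,18],[0,0,18.7],[0,0,18.7]],"jaw":[0.2,0.2,0.2,0.2,0.2,0.2,0.2,0.2,0.2,0.2,0.2,0.2]}' 10
python3 -c "
from lib import *
goto(460.8,-3.2,24.5,173.1)"; python3 chip.py both w11
```

```text
t 18.725 pos [ 508.6 -360.8   24.4] yaw -168.2 w 25.9 f [ 0.6 -0.4  0. ] q6 -2.5
 -> (450, -160, 24.5, 173.1) dxyz [1.640e+01 2.085e+02 2.000e-01] drot [ 0.05 -0.13 18.66]
clock: 20.23
position: [453.1, -177.8, 24.7]
tcp_rot: [-0.188, -3.133, -0.001]
force: [-0.3, 0.1, -0.7]
width: 25.7
t 20.225 pos [ 453.1 -177.8   24.7] yaw 173.1 w 25.7 f [-0.3  0.1 -0.7] q6 -1.96
 -> (460.8, -3.2, 24.5, 173.1) dxyz [ 13.2 174.3   0.3] drot [ 0.03 -0.15  0.02]
```

View pics/w11.png

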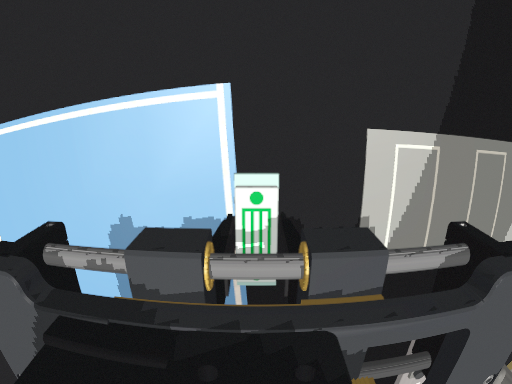

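Green is held straight, px (257,230). On to the middle outline.

```bash
python3 -m inch '{"xyz":[[2,6,0],[5,20,0.1],[9,38,0.1],[12,58,0.1],[14,78,0.1],[15,98,0.2],[15.5,118,0.2],[16,138,0.2],[16,156,0.2],[16,168,0.2],[16,174,0.2],[16,174.4,0.2]],"delta_rot":[[0,0,0],[0,0,0],[0,0,0],[0,0,0],[0,0,0],[0,0,0],[0,0,0],[0,0,0],[0,0,0],[0,0,0],[0,0,0],[0,0,0]],"jaw":[0.2,0.2,0.2,0.2,0.2,0.2,0.2,0.2,0.2,0.2,0.2,0.2]}' 10
python3 - <<'E'
from lib import *
goto(458.0,-3.0,24.5,173.1)
im,_=bot.camera('wrist'); cv2.imwrite('pics/w12.png',cv2.resize(im[130:300,150:370],None,fx=3.5,fy=3.5))
E
```

```text
clock: 21.78
position: [458.2, -2.7, 24.6]
tcp_rot: [-0.188, -3.134, -0.001]
force: [0.8, -0.4, -0.3]
width: 25.4
t 21.775 pos [458.2  -2.7  24.6] yaw 173.1 w 25.4 f [ 0.8 -0.4 -0.3] q6 -1.6
 -> (458.0, -3.0, 24.5, 173.1) dxyz [ 0.2 -0.3  0.1] drot [ 0.02 -0.13  0.04]
```

View pics/w12.png

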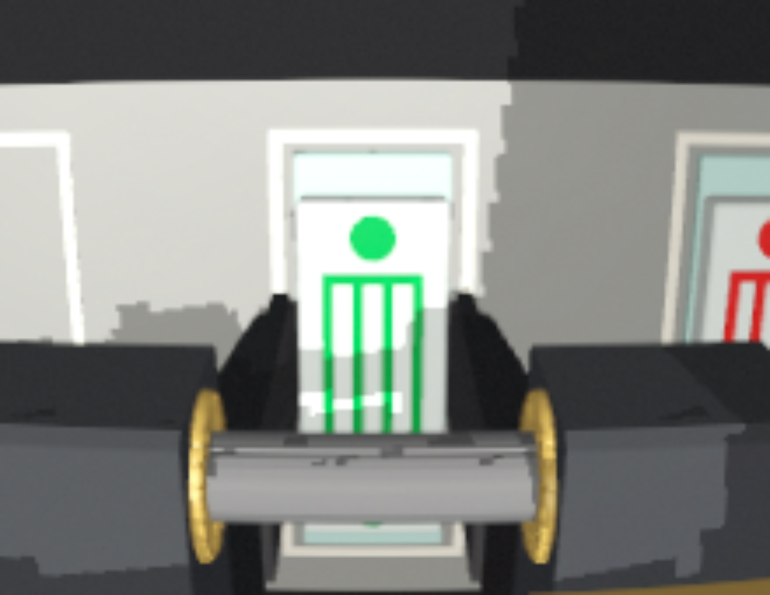

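Green is centred in outline 2, with margins all round. Release, rise, and check both chips.

```bash
python3 -m inch '{"xyz":[[0.2,-0.2,0],[0.2,-0.2,0],[0.2,-0.2,0],[0.2,-0.2,0],[0.2,-0.2,0],[0.2,-0.2,-4],[0.2,-0.2,-20],[0.2,-0.2,-65],[0.2,-0.2,-125],[0.2,-0.2,-180],[0.2,-0.2,-226],[0.2,-0.2,-226]],"delta_rot":[[0,0,0],[0,0,0],[0,0,0],[0,0,0],[0,0,0],[0,0,0],[0,0,0],[0,0,0],[0,0,0],[0,0,0],[0,0,0],[0,0,0]],"jaw":[0.2,0.45,0.45,0.45,0.45,0.45,0.45,0.45,0.45,0.45,0.45,0.45]}' 10
python3 chip.py both w13
python3 -c "
from lib import *
im=cv2.imread('pics/w13.png');cv2.imwrite('pics/w13c.png',cv2.resize(im[130:290,150:350],None,fx=3.5,fy=3.5))
goto(672.7,-29,250,173.1)"
```

```text
clock: 23.32
position: [459.4, -3.4, 253.7]
tcp_rot: [0.188, 3.132, -0.0]
force: [-0.1, -0.8, -0.3]
width: 42.9
red px [93. 64.] ctr,sides,dir at z10: (array([ 276.7, -221.1]), array([23. , 61.5], dtype=float32), np.float32(67.7))
t 23.375 pos [458.6  -3.3 251.7] yaw 173.1 w 42.5 f [-1.5  0.2 -0.1] q6 -1.6
 -> (672.7, -29, 250, 173.1) dxyz [-2.157e+02  1.000e-01  1.800e+00] drot [0.02 0.03 0.03]
```

View pics/w13c.png

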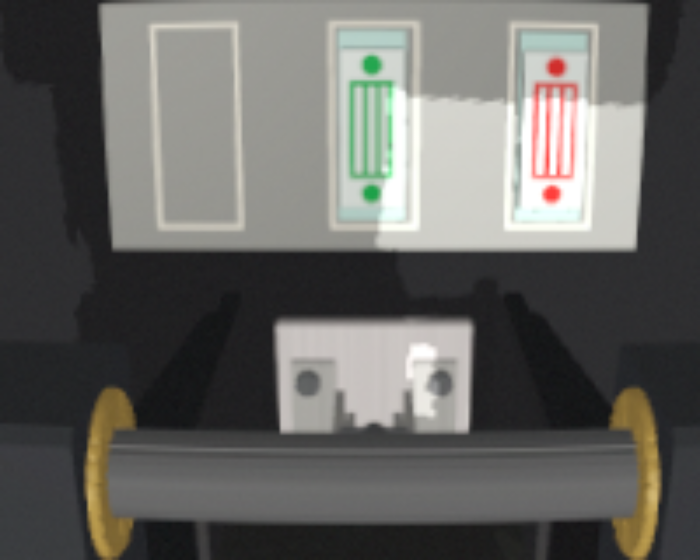

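Both chips lie lengthwise inside outlines 2 and 3, at crop (372,125) and (553,125). Now back to the knob to close the clamp.

```bash
python3 -m inch '{"xyz":[[-20,0,0],[-55,0,0],[-95,0,0],[-140,0,1],[-180,0,2],[-205,0,3],[-215,0,20],[-215.5,0,55],[-215.5,0,90],[-215.5,0,120],[-215.5,0,136],[-215.5,0,139]],"delta_rot":[[0,0,0],[0,0,0],[0,0,0],[0,0,0],[0,0,0],[0,0,0],[0,0,0],[0,0,0],[0,0,0],[0,0,0],[0,0,0],[0,0,0]],"jaw":[0.6,0.6,0.6,0.6,0.6,0.6,0.6,0.6,0.6,0.6,0.6,0.6]}' 30
python3 - <<'E'
from lib import *
goto(673.7,-29,111.6,173.1)
im,_=bot.camera('wrist'); cv2.imwrite('pics/w14.png',im)
E
```

```text
clock: 24.88
position: [671.8, -28.9, 111.4]
tcp_rot: [-0.188, -3.134, -0.001]
force: [-0.4, 0.1, 0.7]
width: 57.0
t 24.875 pos [671.8 -28.9 111.4] yaw 173.1 w 57.0 f [-0.4  0.1  0.7] q6 -1.59
 -> (673.7, -29, 111.6, 173.1) dxyz [-1.9  0.2 -0.2] drot [ 0.02 -0.1   0.03]
```

View pics/w14.png

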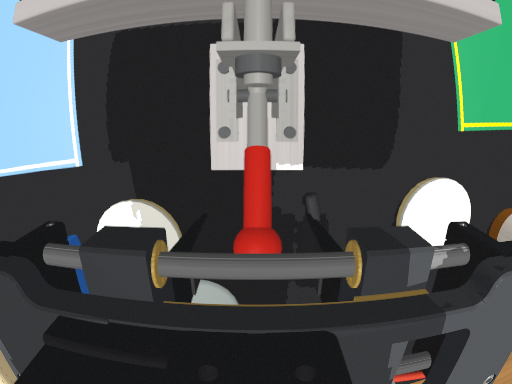

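```bash
python3 -m inch '{"xyz":[[-2.5,0,0],[-2.5,0,0],[-2.5,0,0],[-2.5,0,0],[-2.5,0,0],[-2.5,0,0]],"delta_rot":[[0,0,0],[0,0,0],[0,0,0],[0,0,0],[0,0,0],[0,0,0]],"jaw":[0.6,0.1,0.1,0.1,0.1,0.1]}' 35
python3 -m inch '{"xyz":[[1.5,0,-4],[4,0,-8.2],[6,0,-12],[8.5,0,-16],[12,0,-21.5],[16.3,0,-26.8],[21,0,-32],[26,0,-36.2],[31,0,-40.5],[37,0,-44.1],[43,0,-47.5],[49,0,-50.3]],"delta_rot":[[0,0,0],[0,0,0],[0,0,0],[0,0,0],[0,0,0],[0,0,0],[0,0,0],[0,0,0],[0,0,0],[0,0,0],[0,0,0],[0,0,0]],"jaw":[0.1,0.1,0.1,0.1,0.1,0.1,0.1,0.1,0.1,0.1,0.1,0.1]}'
python3 - <<'E'
from lib import *
O=np.array([459.4,-3.2]);d=np.array([.99276,-.12014])
for h in(.4,0,-.05):
    q=O+d*(131+90*np.sin(h)); goto(q[0],q[1],76+90*np.cos(h)+3,173.1)
im,_=bot.camera('wrist'); cv2.imwrite('pics/w15.png',im)
E
```

```text
clock: 25.68
position: [674.9, -28.8, 112.3]
tcp_rot: [-0.188, -3.136, -0.002]
force: [1.0, 4.3, 1.5]
width: 24.4
clock: 27.18
position: [625.7, -22.9, 162.6]
tcp_rot: [-0.189, -3.135, -0.002]
force: [-0.1, 3.0, -4.1]
width: 21.7
t 27.175 pos [625.7 -22.9 162.6] yaw 173.1 w 21.7 f [-0.1  3.  -4.1] q6 -1.59
 -> (np.float64(624.2454658159302), np.float64(-23.148964768046515), np.float64(161.89548946025965), 173.1) dxyz [ 1.5 -0.4  0.7] drot [ 0.06 -0.03  0.02]
t 27.175 pos [625.7 -22.9 162.6] yaw 173.1 w 21.7 f [-0.1  3.  -4.1] q6 -1.59
 -> (np.float64(589.45156), np.float64(-18.93834), np.float64(169.0), 173.1) dxyz [36.5 -0.4 -6.4] drot [ 0.06 -0.03  0.02]
t 27.175 pos [625.7 -22.9 162.6] yaw 173.1 w 21.7 f [-0.1  3.  -4.1] q6 -1.59
 -> (np.float64(584.9860011923357), np.float64(-18.397935234343862), np.float64(168.88752343554697), 173.1) dxyz [41.  -0.4 -6.3] drot [ 0.06 -0.03  0.02]
```

View pics/w15.png

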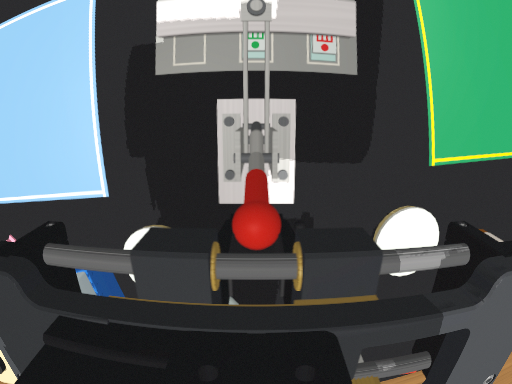

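The opening has dropped to 21.7 mm, so the knob has shifted between the pads; it's now at (257,225). I'll locate it with the depth image.

```bash
python3 - <<'E'
from lib import *
p,Rt,s=tool(); im,dep=bot.camera('wrist')
hsv=cv2.cvtColor(im,cv2.COLOR_BGR2HSV)
k=((hsv[...,0]<8)|(hsv[...,0]>172))&(hsv[...,1]>150)&(hsv[...,2]>50); k[:165]=0;k[255:]=0;k[:,:225]=0;k[:,290:]=0
ys,xs=np.where(k); dd=dep[ys,xs]
o,d=wrist_ray(np.c_[xs,ys],p,Rt); c=bot.get_calibration('wrist')['tool_from_camera']
ax=Rt@c[:3,:3]@[0,0,1]; P=o+d*(dd/(d@ax))[:,None]
ok=dd>0; P=P[ok]; 
# sphere fit w/ radius 13 on points with top height
from scipy.optimize import least_squares
top=P[:,2].max(); print('top z',np.percentile(P[:,2],[50,90,99]))
Q=P[P[:,2]>np.percentile(P[:,2],99)-12]
f=least_squares(lambda x:np.linalg.norm(Q-x,axis=1)-13,Q.mean(0)-[0,0,8],loss='soft_l1'); print('knob',f.x,f.cost,len(Q))
O=np.array([459.4,-3.2]);e=np.array([.99276,-.12014])
print('press x',(f.x[:2]-O)@e,'h from x,z',np.arcsin(((f.x[:2]-O)@e-131)/90),np.arctan2((f.x[:2]-O)@e-131,f.x[2]-76)); print('tool',Rt.T@(f.x-p), s['width'])
E
```

```text
top z [172.91020904 177.55417672 178.80725071]
knob [606.85712953 -21.13714091 165.27978968] 228.3159420963961 1789
press x 148.5445080228486 h from x,z 0.19619523422843343 0.19403902211082918
tool [18.98696429 -0.4824187  -1.91086297] 17.016765710229127
```

```bash
python3 -m inch '{"xyz":[[0,0,0],[0,0,0]],"delta_rot":[[0,0,0],[0,0,0]],"jaw":[0.6,0.6]}' 35
cat > knob.py <<'E'
from lib import *
import sys
from scipy.optimize import least_squares
p,Rt,s=tool(); im,dep=bot.camera('wrist'); cv2.imwrite(f'pics/{sys.argv[1]}.png',im)
hsv=cv2.cvtColor(im,cv2.COLOR_BGR2HSV)
k=((hsv[...,0]<8)|(hsv[...,0]>172))&(hsv[...,1]>150)&(hsv[...,2]>50); k[:135]=0;k[255:]=0;k[:,:225]=0;k[:,290:]=0
ys,xs=np.where(k); dd=dep[ys,xs]
o,d=wrist_ray(np.c_[xs,ys],p,Rt); c=bot.get_calibration('wrist')['tool_from_camera']
ax=Rt@c[:3,:3]@[0,0,1]; P=o+d*(dd/(d@ax))[:,None]; P=P[dd>0]
Q=P[P[:,2]>np.percentile(P[:,2],99)-10]
f=least_squares(lambda x:np.linalg.norm(Q-x,axis=1)-13,Q.mean(0)-[0,0,8],loss='soft_l1')
O=np.array([459.4,-3.2]);e=np.array([.99276,-.12014]); x=(f.x[:2]-O)@e-131
print('knob',f.x.round(1),'cost/pt',(f.cost/len(Q)).round(3),'h',np.arctan2(x,f.x[2]-76).round(3),'R',np.hypot(x,f.x[2]-76).round(1)); print('in tool',(Rt.T@(f.x-p)).round(1),'width',s['width'],'TCP',p.round(1),'t',s['clock'],'F',s['force'].round(1))
E
python3 knob.py w16
```

```text
clock: 27.52
position: [627.1, -23.6, 164.2]
tcp_rot: [0.188, 3.132, -0.0]
force: [0.8, -0.6, -0.6]
width: 28.1
knob [600.  -20.2 166.4] cost/pt 0.096 h 0.117 R 91.0
in tool [27.3  0.1 -2.3] width 28.06014773208842 TCP [627.1 -23.6 164.2] t 27.525 F [ 0.8 -0.6 -0.6]
```

View pics/w16.png

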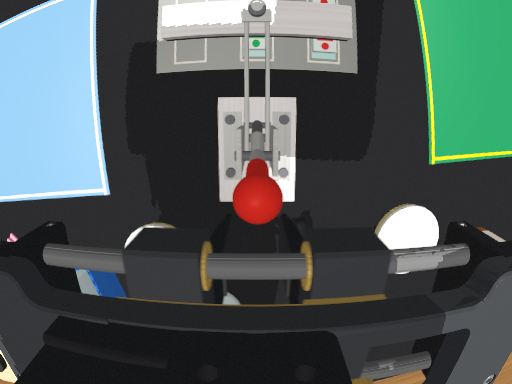

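The grip slackened and the knob slipped out; the handle is falling gently shut, h≈0.12 and going to 0. I'll open the jaws behind it and regrasp.

```bash
python3 -m inch '{"xyz":[[0,0,0],[0,0,0],[0,0,0],[0,0,0]],"delta_rot":[[0,0,0],[0,0,0],[0,0,0],[0,0,0]],"jaw":[0.6,0.6,0.6,0.6]}' 50
python3 knob.py w17
```

```text
clock: 28.08
position: [627.0, -23.5, 164.0]
tcp_rot: [0.188, 3.133, 0.0]
force: [0.5, -0.2, 0.3]
width: 56.7
knob [600.  -20.2 166.3] cost/pt 0.097 h 0.117 R 90.9
in tool [27.2 -0.  -2.4] width 56.668065680808674 TCP [627.  -23.5 164. ] t 28.075 F [ 0.5 -0.2  0.3]
```

```bash
python3 -m inch '{"xyz":[[0,0,-5.4],[8,0,-5.4],[18,0,-5.4],[25,0,-5.4],[27,0,-5.4],[27,0,-5.4],[27,0,-5.4],[27,0,-5.4],[27,0,-5.4],[27,0,-5.4],[27,0,-5.4]],"delta_rot":[[0,0,0],[0,0,0],[0,0,0],[0,0,0],[0,0,0],[0,0,0],[0,0,0],[0,0,0],[0,0,0],[0,0,0],[0,0,0]],"jaw":[0.6,0.6,0.6,0.6,0.6,0.6,0.1,0.1,0.1,0.1,0.1]}' 50
python3 knob.py w18
```

```text
clock: 29.5
position: [600.2, -19.8, 169.3]
tcp_rot: [0.188, 3.132, 0.001]
force: [0.5, 4.9, -0.8]
width: 24.0
knob [599.8 -20.3 166.3] cost/pt 0.112 h 0.115 R 90.9
in tool [ 0.4 -0.5  3. ] width 24.029967100626628 TCP [600.2 -19.8 169.3] t 29.5 F [ 0.5  4.9 -0.8]
```

View pics/w18.png

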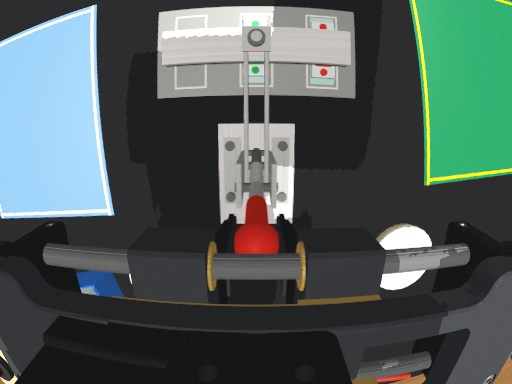

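The knob is centred in the grip at (257,240), and the bar lies across the middle of both chips. Pushing past centre.

```bash
python3 -m inch '{"xyz":[[2.5,0,-0.1],[5,0,-0.2],[7.5,0,-0.3],[10,0,-0.4],[12.5,0,-0.4],[14.5,0,-0.3],[16,0,-0.3],[17,0,-0.3],[17,0,-0.3],[17,0,-0.3]],"delta_rot":[[0,0,0],[0,0,0],[0,0,0],[0,0,0],[0,0,0],[0,0,0],[0,0,0],[0,0,0],[0,0,0],[0,0,0]],"jaw":[0.1,0.1,0.1,0.1,0.1,0.1,0.1,0.1,0.1,0.1]}' 50
python3 knob.py w19
```

```text
clock: 30.8
position: [584.0, -17.8, 169.6]
tcp_rot: [0.189, 3.131, 0.001]
force: [7.5, 3.2, -0.8]
width: 24.3
knob [585.7 -18.6 166.6] cost/pt 0.125 h -0.042 R 90.7
in tool [-1.8 -0.5  3. ] width 24.263511777665624 TCP [584.  -17.8 169.6] t 30.8 F [ 7.5  3.2 -0.8]
```

```bash
python3 -m inch '{"xyz":[[0,0,0],[-1.7,0,0],[-1.7,0,0],[-1.7,0,0],[-1.7,0,0],[-1.7,0,-15],[-1.7,0,-50],[-1.7,0,-100],[-1.7,0,-110],[-1.7,0,-110]],"delta_rot":[[0,0,0],[0,0,0],[0,0,0],[0,0,0],[0,0,0],[0,0,0],[0,0,0],[0,0,0],[0,0,0],[0,0,0]],"jaw":[0.6,0.6,0.6,0.6,0.6,0.6,0.6,0.6,0.6,0.6]}' 50
python3 knob.py w20; python3 -c "
from lib import *
im=cv2.imread('pics/w20.png');cv2.imwrite('pics/w20c.png',cv2.resize(im[40:260,150:370],None,fx=2.7,fy=2.7))"
```

```text
clock: 32.1
position: [585.1, -18.1, 280.5]
tcp_rot: [0.189, 3.129, 0.001]
force: [0.1, -0.9, -1.0]
width: 57.4
knob [586.1 -18.3 166.8] cost/pt 0.109 h -0.037 R 90.9
in tool [ -0.3  -0.2 113.7] width 57.388741839784124 TCP [585.1 -18.1 280.5] t 32.1 F [ 0.1 -0.9 -1. ]
```

View pics/w20c.png

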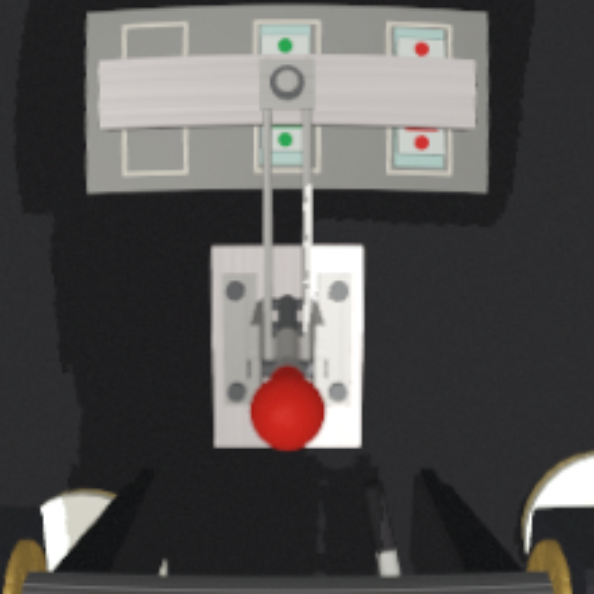

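The clamp is past centre and stays there: h≈-0.04 measured, where unlocked it rested at +0.12. The bar lies across both chips inside their outlines. I'll wait.

```bash
for i in 1; do python3 -m inch '{"xyz":[[0,0,0],[0,0,0],[0,0,0],[0,0,0],[0,0,0],[0,0,0],[0,0,0],[0,0,0],[0,0,0],[0,0,0],[0,0,0],[0,0,0]],"delta_rot":[[0,0,0],[0,0,0],[0,0,0],[0,0,0],[0,0,0],[0,0,0],[0,0,0],[0,0,0],[0,0,0],[0,0,0],[0,0,0],[0,0,0]],"jaw":[0.6,0.6,0.6,0.6,0.6,0.6,0.6,0.6,0.6,0.6,0.6,0.6]}'; done
python3 -m inch '{"xyz":[[0,0,0],[0,0,0],[0,0,0],[0,0,0],[0,0,0],[0,0,0],[0,0,0],[0,0,0],[0,0,0],[0,0,0],[0,0,0],[0,0,0]],"delta_rot":[[0,0,0],[0,0,0],[0,0,0],[0,0,0],[0,0,0],[0,0,0],[0,0,0],[0,0,0],[0,0,0],[0,0,0],[0,0,0],[0,0,0]],"jaw":[0.6,0.6,0.6,0.6,0.6,0.6,0.6,0.6,0.6,0.6,0.6,0.6]}'
python3 -m inch '{"xyz":[[0,0,0],[0,0,0],[0,0,0],[0,0,0],[0,0,0],[0,0,0],[0,0,0],[0,0,0],[0,0,0],[0,0,0],[0,0,0],[0,0,0]],"delta_rot":[[0,0,0],[0,0,0],[0,0,0],[0,0,0],[0,0,0],[0,0,0],[0,0,0],[0,0,0],[0,0,0],[0,0,0],[0,0,0],[0,0,0]],"jaw":[0.6,0.6,0.6,0.6,0.6,0.6,0.6,0.6,0.6,0.6,0.6,0.6]}'
python3 knob.py w21
```

```text
clock: 33.65
position: [584.8, -18.1, 279.4]
tcp_rot: [0.189, 3.131, 0.001]
force: [1.5, 0.8, 0.7]
width: 57.3
clock: 35.15
position: [584.8, -18.1, 279.4]
tcp_rot: [0.189, 3.131, 0.001]
force: [0.3, -0.0, -0.4]
width: 56.7
clock: 36.65
position: [584.8, -18.1, 279.4]
tcp_rot: [0.189, 3.131, 0.001]
force: [0.1, -0.6, -0.1]
width: 56.8
knob [586.1 -18.3 166.8] cost/pt 0.104 h -0.037 R 90.9
in tool [ -0.8  -0.2 112.5] width 56.822633164938495 TCP [584.8 -18.1 279.4] t 36.65 F [ 0.1 -0.6 -0.1]
```

Still locked at 36.7 s after about 6 s. Regrasp the knob and open.

```bash
python3 -m inch '{"xyz":[[-0.5,0,25],[-0.5,0,60],[-0.5,0,90],[-0.5,0,105],[-0.5,0,110],[-0.5,0,110],[-0.5,0,110],[-0.5,0,110],[-0.5,0,110],[-0.5,0,110],[-0.5,0,110],[-0.5,0,110]],"delta_rot":[[0,0.3,0],[0,0.3,0],[0,0.3,0],[0,0.3,0],[0,0.3,0],[0,0.3,0],[0,0.3,0],[0,0.3,0],[0,0.3,0],[0,0.3,0],[0,0.3,0],[0,0.3,0]],"jaw":[0.6,0.6,0.6,0.6,0.6,0.6,0.6,0.1,0.1,0.1,0.1,0.1]}' 50
python3 knob.py w22
```

```text
clock: 38.2
position: [585.9, -18.0, 169.4]
tcp_rot: [-0.189, -3.136, -0.002]
force: [0.2, 1.5, 1.2]
width: 24.3
knob [585.8 -18.6 166.7] cost/pt 0.115 h -0.04 R 90.7
in tool [-0.1 -0.6  2.7] width 24.31738851959453 TCP [585.9 -18.  169.4] t 38.2 F [0.2 1.5 1.2]
```

```bash
python3 -m inch '{"xyz":[[-7,0,0],[-13.5,0,0.3],[-20,0,1.2],[-26.8,0,2.7],[-33,0,4.6],[-39.5,0,7],[-45.5,0,9.8],[-51.5,0,13.2],[-57,0,17],[-62.5,0,21.1],[-62.5,0,21.1]],"delta_rot":[[0,0,0],[0,0,0],[0,0,0],[0,0,0],[0,0,0],[0,0,0],[0,0,0],[0,0,0],[0,0,0],[0,0,0],[0,0,0]],"jaw":[0.1,0.1,0.1,0.1,0.1,0.1,0.1,0.1,0.1,0.1,0.1]}' 50
python3 knob.py w23
```

```text
clock: 39.62
position: [651.3, -25.8, 150.1]
tcp_rot: [0.189, 3.128, 0.001]
force: [6.8, 1.2, 12.2]
width: 21.8
knob [639.2 -25.  152.2] cost/pt 0.101 h 0.581 R 91.2
in tool [12.1 -0.6 -2.2] width 21.836958616696442 TCP [651.3 -25.8 150.1] t 39.625 F [ 6.8  1.2 12.2]
```

```bash
python3 -m inch '{"xyz":[[10,0,-5],[14,0,-5]],"delta_rot":[[0,0,0],[0,0,0]],"jaw":[0.1,0.1]}' 60
python3 knob.py w24
```

```text
clock: 39.92
position: [638.4, -24.4, 156.3]
tcp_rot: [0.189, 3.124, 0.001]
force: [-0.1, -0.1, -0.3]
width: 12.9
knob [609.6 -21.4 164.8] cost/pt 0.095 h 0.225 R 91.1
in tool [28.8 -0.5 -8.8] width 12.889877538318878 TCP [638.4 -24.4 156.3] t 39.925 F [-0.1 -0.1 -0.3]
```

View pics/w24.png

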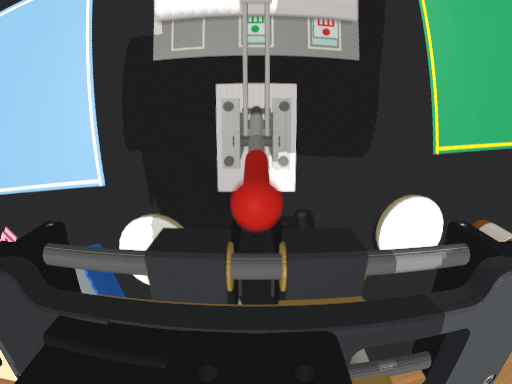

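The knob slipped again and the handle has fallen gently shut, unlocked. Pinching is unreliable, so I'll push the handle open with closed fingers from the mat side. That needs no friction, and the hinge guides it.

```bash
python3 -m inch '{"xyz":[[0,0,-20],[0,0,-50],[0,0,-75],[10,0,-78],[30,0,-78],[50,0,-78],[66,0,-78],[66,0,-78],[66,0,-78]],"delta_rot":[[0,0,0],[0,0.3,0],[0,0.5,0],[0,0.5,0],[0,0.5,0],[0,0.5,0],[0,0.5,0],[0,0.5,0],[0,0.5,0]],"jaw":[0.1,0.1,0.1,0,0,0,0,0,0]}' 30
python3 knob.py w25
```

```text
clock: 41.1
position: [571.1, -16.4, 232.4]
tcp_rot: [0.189, 3.135, 0.002]
force: [0.3, -0.3, -0.4]
width: 0.3
knob [562.  -28.4 255.1] cost/pt 0.039 h -0.145 R 181.0
in tool [  7.6 -13.  -22.8] width 0.33049633982339766 TCP [571.1 -16.4 232.4] t 41.1 F [ 0.3 -0.3 -0.4]
```

View pics/w25.png

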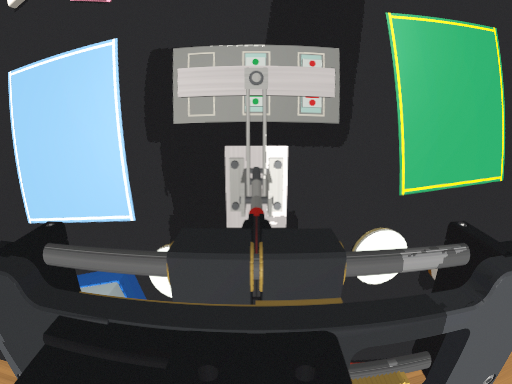

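```bash
python3 -m inch '{"xyz":[[0,0,20],[0,0,42],[0,0,53],[0,0,53],[-5,0,53],[-10,0,54],[-16,0,55],[-22,0,56.4],[-28,0,59],[-34.6,0,61.4],[-40.5,0,64],[-46.3,0,66]],"delta_rot":[[0,0,0],[0,0,0],[0,0,0],[0,0,0],[0,0,0],[0,0,0],[0,0,0],[0,0,0],[0,0,0],[0,0,0],[0,0,0],[0,0,0]],"jaw":[0,0,0,0,0,0,0,0,0,0,0,0]}' 30
python3 - <<'E'
from lib import *
p,Rt,s=tool();print(p,s['force'],s['width'])
im,_=bot.camera('wrist'); cv2.imwrite('pics/w26.png',im)
im,_=bot.camera('scene'); cv2.imwrite('pics/s26.png',cv2.resize(im[110:250,180:350],None,fx=4,fy=4))
E
```

```text
clock: 42.65
position: [617.2, -21.9, 165.8]
tcp_rot: [-0.189, -3.135, -0.002]
force: [-5.9, 0.6, -1.1]
width: 0.1
[617.23068244 -21.86363191 165.83906947] [-5.89974112  0.57759011 -1.11793009] 0.07855946361265848
```

View pics/w26.png

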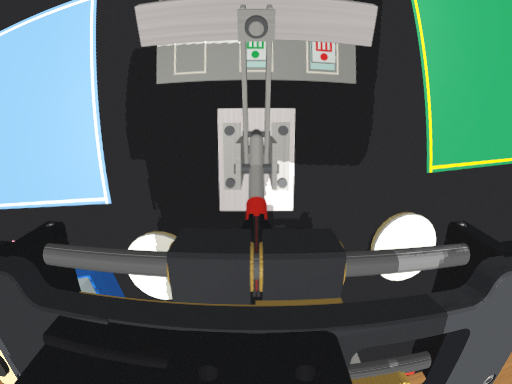

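View pics/s26.png

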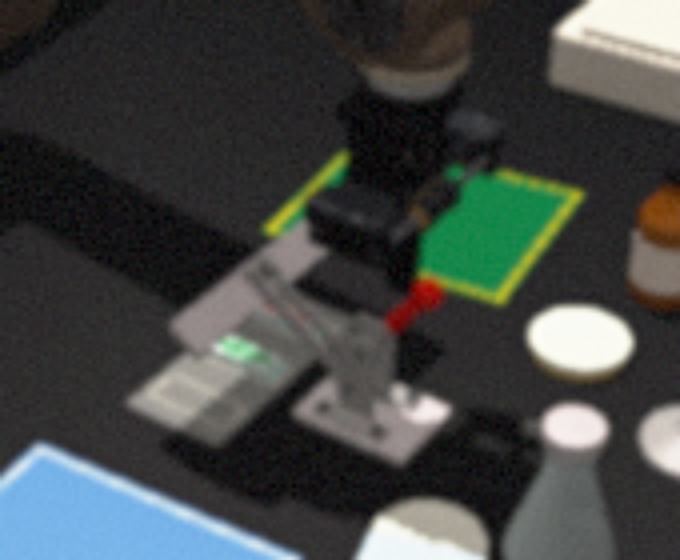

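The push works: the handle is at about h≈0.6 with 6 N contact. Carrying on down the arc.

```bash
python3 -m inch '{"xyz":[[-5.5,0,2.5],[-10.5,0,5.2],[-15.5,0,9],[-19.7,0,12.4],[-22.5,0,16],[-25,0,19.3],[-27.5,0,22.5],[-29.5,0,26],[-31.5,0,30],[-33.5,0,34],[-34,0,35],[-34,0,35]],"delta_rot":[[0,0,0],[0,0,0],[0,0,0],[0,0,0],[0,0,0],[0,0,0],[0,0,0],[0,0,0],[0,0,0],[0,0,0],[0,0,0],[0,0,0]],"jaw":[0,0,0,0,0,0,0,0,0,0,0,0]}' 30
python3 - <<'E'
from lib import *
p,Rt,s=tool();print(p,s['force'],s['width'])
im,_=bot.camera('wrist'); cv2.imwrite('pics/w27.png',im)
im,_=bot.camera('scene'); cv2.imwrite('pics/s27.png',cv2.resize(im[110:250,180:350],None,fx=4,fy=4))
E
```

```text
clock: 44.25
position: [650.2, -25.8, 132.6]
tcp_rot: [-0.189, -3.134, -0.002]
force: [-18.0, 2.7, 22.9]
width: 0.4
[650.15126856 -25.79842722 132.64281062] [-18.01238506   2.73037323  22.91092788] 0.36026820346552246
```

View pics/s27.png

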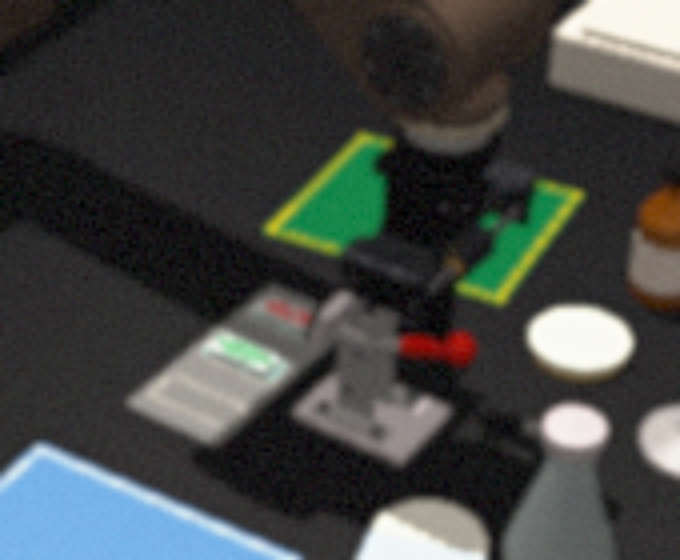

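View pics/w27.png

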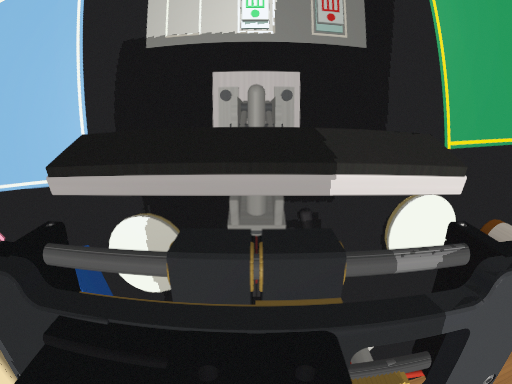

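It's at the stop, handle leaning fully back and bar upright. Rise straight up and verify.

```bash
python3 -m inch '{"xyz":[[0,0,-6],[0,0,-25],[0,0,-60],[0,0,-100],[0,0,-125],[0,0,-125],[0,0,-125]],"delta_rot":[[0,0,0],[0,0,0],[0,0,0],[0,0,0],[0,0,0],[0,0,0],[0,0,0]],"jaw":[0,0,0.2,0.5,0.5,0.5,0.5]}' 10
python3 - <<'E'
from lib import *
im,_=bot.camera('top'); cv2.imwrite('pics/t28.png',cv2.resize(im[130:280,100:320],None,fx=3.5,fy=3.5))
im,_=bot.camera('scene'); cv2.imwrite('pics/s28.png',cv2.resize(im[110:250,180:350],None,fx=4,fy=4))
goto(466.5,66.5,130,173.1)
E
python3 knob.py w28
```

```text
clock: 45.22
position: [650.4, -26.0, 256.6]
tcp_rot: [-0.189, -3.133, -0.002]
force: [0.5, -0.5, -0.7]
width: 44.5
t 45.325 pos [650.2 -26.  256.3] yaw 173.1 w 46.4 f [-0.4 -1.  -0.2] q6 -1.59
 -> (466.5, 66.5, 130, 173.1) dxyz [193.1  69.6 127. ] drot [ 0.06 -0.21 -0.01]
knob [673.8 -28.9 110.1] cost/pt 0.126 h 1.189 R 91.5
in tool [-24.2  -0.3 146.1] width 46.41529161777435 TCP [650.2 -26.  256.3] t 45.325 F [-0.4 -1.  -0.2]
```

View pics/s28.png

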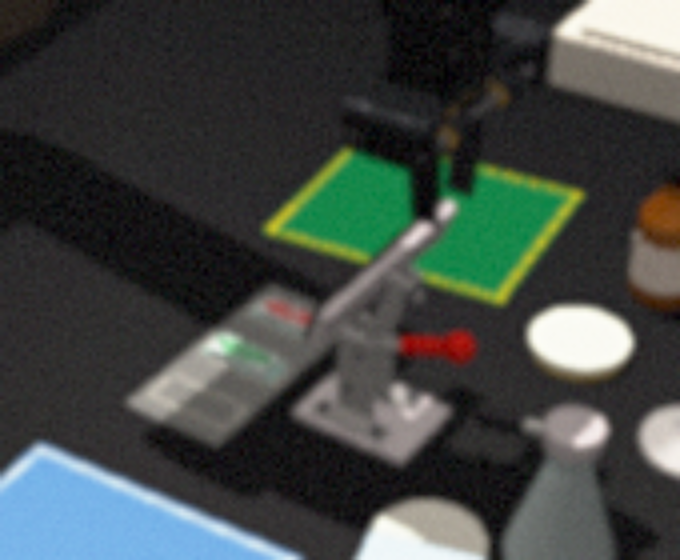

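View pics/w28.png

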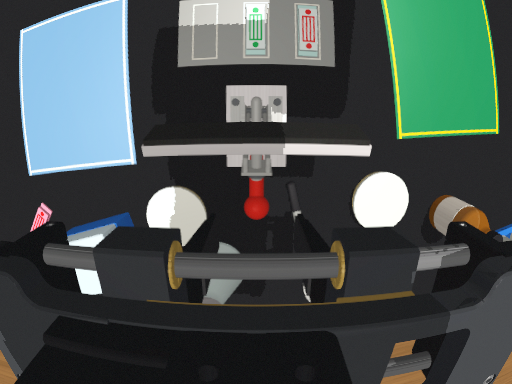

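The clamp is fully open and stays there (h=1.19), and the chips are undisturbed. Now to the red chip, over the bar at height.

```bash
python3 -m inch '{"xyz":[[20,7,0],[55,20,0],[95,35,0],[135,50,0],[170,62,0],[188,68,10],[193,69.6,40],[193,69.6,80],[193,69.6,112],[193,69.6,126],[193,69.6,126]],"delta_rot":[[0,0,0],[0,0,0],[0,0,0],[0,0,0],[0,0,0],[0,0,0],[0,0,0],[0,0,0],[0,0,0],[0,0,0],[0,0,0]],"jaw":[0.5,0.5,0.5,0.5,0.5,0.5,0.5,0.5,0.5,0.5,0.5]}' 10
python3 chip.py both w29
python3 - <<'E'
from lib import *
goto(466.5,66.5,24.5,173.1)
E
```

```text
clock: 46.75
position: [466.5, 66.5, 130.7]
tcp_rot: [-0.189, -3.131, -0.002]
force: [0.3, 0.2, 0.4]
width: 47.2
t 46.8 pos [466.8  66.5 131.4] yaw 173.1 w 47.5 f [ 0.1 -0.2 -0.2] q6 -1.45
 -> (466.5, 66.5, 24.5, 173.1) dxyz [-1.000e-01 -2.000e-01  1.069e+02] drot [ 0.06 -0.22 -0.01]
```

View pics/w29.png

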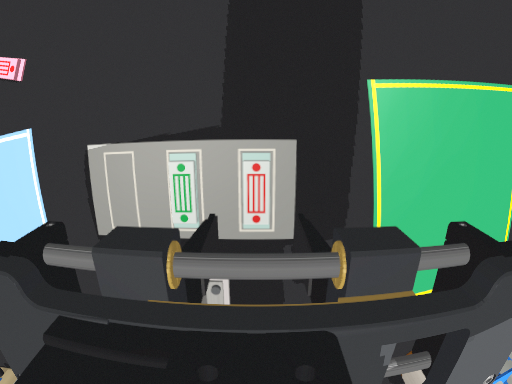

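```bash
python3 -m inch '{"xyz":[[0,0,25],[0,-0.2,60],[0,-0.2,85],[0,-0.2,100],[0,-0.2,105],[0,-0.2,106.8],[0,-0.2,106.8],[0,-0.2,106.8],[0,-0.2,106.8],[0,-0.2,106.8],[0,-0.2,106.8],[0,-0.2,106.8]],"delta_rot":[[0,-0.2,0],[0,-0.2,0],[0,-0.2,0],[0,-0.2,0],[0,-0.2,0],[0,-0.2,0],[0,-0.2,0],[0,-0.2,0],[0,-0.2,0],[0,-0.2,0],[0,-0.2,0],[0,-0.2,0]],"jaw":[0.5,0.5,0.5,0.5,0.5,0.5,0.5,0.2,0.2,0.2,0.2,0.2]}' 10
python3 -c "
from lib import *
goto(500,345,24.6,178)"
```

```text
clock: 48.3
position: [466.5, 66.5, 24.8]
tcp_rot: [0.189, 3.136, 0.002]
force: [-0.1, -0.2, 5.4]
width: 26.0
t 48.3 pos [466.5  66.5  24.8] yaw 173.1 w 26.0 f [-0.1 -0.2  5.4] q6 -1.45
 -> (500, 345, 24.6, 178) dxyz [2.000e-01 2.805e+02 5.000e-01] drot [ 0.07  0.   -4.91]
```

```bash
python3 -m inch '{"xyz":[[0,7,0],[0,20,0],[0,38,0],[0,57,0],[0,76,0],[0,95,0.1],[0,114,0.1],[0,133,0.2],[0,152,0.2],[0,170,0.3],[0,182,0.3],[0,184,0.3]],"delta_rot":[[0,0,0],[0,0,-0.5],[0,0,-1],[0,0,-1.5],[0,0,-2],[0,0,-2.5],[0,0,-3],[0,0,-3.5],[0,0,-4],[0,0,-4.5],[0,0,-4.9],[0,0,-4.9]],"jaw":[0.2,0.2,0.2,0.2,0.2,0.2,0.2,0.2,0.2,0.2,0.2,0.2]}' 10
python3 -c "
from lib import *
goto(500,345,24.6,178)
im,_=bot.camera('wrist'); cv2.imwrite('pics/w30.png',im)"
```

```text
clock: 49.8
position: [488.8, 250.2, 24.8]
tcp_rot: [0.053, 3.141, 0.002]
force: [0.6, -3.7, 7.1]
width: 25.7
t 49.8 pos [488.8 250.2  24.8] yaw 178.1 w 25.7 f [ 0.6 -3.7  7.1] q6 -1.19
 -> (500, 345, 24.6, 178) dxyz [-8.  95.2  0.3] drot [0.07 0.03 0.06]
```

View pics/w30.png

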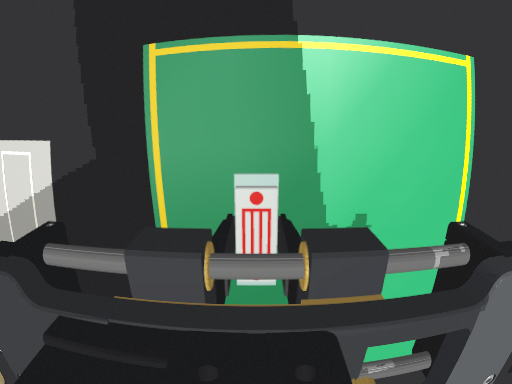

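The red chip is on the mat and held straight, lightly pressed down. Continue to its place.

```bash
python3 -m inch '{"xyz":[[0,6,0],[-2,18,0],[-3,34,0],[-5,52,0],[-6,70,0],[-7,84,0],[-8,93,0],[-8,95,0],[-8,95,0]],"delta_rot":[[0,0,0],[0,0,0],[0,0,0],[0,0,0],[0,0,0],[0,0,0],[0,0,0],[0,0,0],[0,0,0]],"jaw":[0.2,0.2,0.2,0.2,0.2,0.2,0.2,0.2,0.2]}' 10
python3 -m inch '{"xyz":[[0,0,0],[0,0,0],[0,0,0],[0,0,0],[0,0,-4],[0,0,-20],[0,0,-60],[0,0,-105],[0,0,-105]],"delta_rot":[[0,0,0],[0,0,0],[0,0,0],[0,0,0],[0,0,0],[0,0,0],[0,0,0],[0,0,0],[0,0,0]],"jaw":[0.5,0.5,0.5,0.5,0.5,0.5,0.5,0.5,0.5]}' 10
python3 chip.py both w31
python3 -c "
from lib import *
goto(458,-3,130,173.1)"
```

```text
clock: 50.98
position: [500.0, 344.7, 24.9]
tcp_rot: [0.054, 3.141, 0.002]
force: [0.2, 0.2, 0.0]
width: 26.2
clock: 52.1
position: [501.2, 345.3, 134.3]
tcp_rot: [0.054, 3.135, 0.008]
force: [-0.9, 0.1, 0.3]
width: 47.7
red px [254. 186.] ctr,sides,dir at z10: (array([499.7, 343.8]), array([25.9, 72.5], dtype=float32), np.float32(178.0))
t 52.15 pos [500.4 344.9 132.2] yaw 178.0 w 48.0 f [ 0.3 -0.4 -0.3] q6 -1.04
 -> (458, -3, 130, 173.1) dxyz [  30.4 -349.1    0.9] drot [0.2  0.21 4.93]
```

View pics/w31.png

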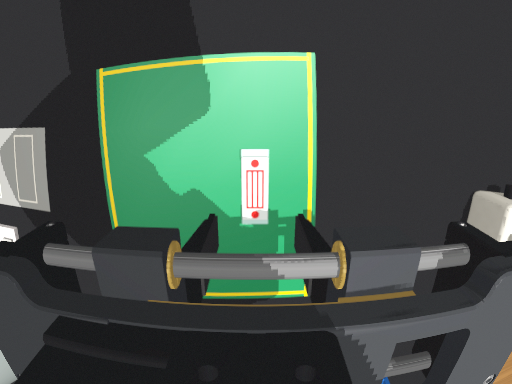

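Red lies wholly on the mat at (255,186). Back for green.

```bash
python3 -m inch '{"xyz":[[5,-30,0],[9,-70,0],[12,-110,0],[15,-150,0],[18,-190,0],[21,-230,0],[24,-270,0],[27,-305,0],[29,-335,0],[30.4,-349,0.9],[30.4,-349,0.9],[30.4,-349,0.9]],"delta_rot":[[0,0,0],[0,0,0.5],[0,0,1],[0,0,1.5],[0,0,2],[0,0,2.5],[0,0,3],[0,0,4],[0,0.2,4.9],[0,0.2,4.9],[0,0.2,4.9],[0,0.2,4.9]],"jaw":[0.45,0.45,0.45,0.45,0.45,0.45,0.45,0.45,0.45,0.45,0.45,0.45]}' 10
python3 chip.py both w32
python3 -c "
from lib import *
goto(458,-3,24.6,173.1)"
```

```text
clock: 53.65
position: [458.0, -2.2, 129.9]
tcp_rot: [-0.187, -3.136, -0.006]
force: [0.6, -0.3, 0.6]
width: 42.8
t 53.7 pos [458.1  -2.1 129.9] yaw 173.2 w 43.1 f [ 0.4  0.  -0.1] q6 -1.61
 -> (458, -3, 24.6, 173.1) dxyz [-1.000e-01 -1.300e+00  1.053e+02] drot [ 0.21 -0.01  0.09]
```

View pics/w32.png

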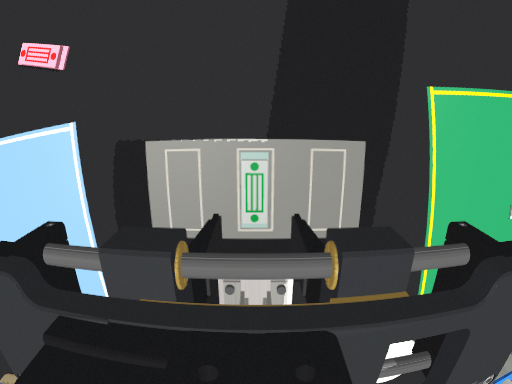

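```bash
python3 -m inch '{"xyz":[[0,-1.3,25],[0,-1.3,60],[0,-1.3,85],[0,-1.3,99],[0,-1.3,103],[0,-1.3,105],[0,-1.3,105],[0,-1.3,105],[0,-1.3,105],[0,-1.3,105],[0,-1.3,105],[0,-1.3,105]],"delta_rot":[[0.2,0,0],[0.2,0,0],[0.2,0,0],[0.2,0,0],[0.2,0,0],[0.2,0,0],[0.2,0,0],[0.2,0,0],[0.2,0,0],[0.2,0,0],[0.2,0,0],[0.2,0,0]],"jaw":[0.45,0.45,0.45,0.45,0.45,0.45,0.45,0.2,0.2,0.2,0.2,0.2]}' 10
python3 -c "
from lib import *
goto(498,265,25,178)"
```

```text
clock: 55.2
position: [458.0, -3.0, 25.2]
tcp_rot: [0.187, 3.136, 0.0]
force: [-1.7, -0.4, 5.1]
width: 25.7
t 55.2 pos [458.   -3.   25.2] yaw 173.2 w 25.7 f [-1.7 -0.4  5.1] q6 -1.6
 -> (498, 265, 25, 178) dxyz [-7.900e+00  2.709e+02  2.000e-01] drot [ 0.01  0.02 -4.81]
```

```bash
python3 -m inch '{"xyz":[[0,7,0],[0,20,0],[0,38,0],[0,57,0],[0,76,0],[-1,95,0],[-2,114,0],[-3,133,0],[-4,152,0.1],[-5,170,0.1],[-6,182,0.1],[-6,184,0.1]],"delta_rot":[[0,0,0],[0,0,-0.5],[0,0,-1],[0,0,-1.5],[0,0,-2],[0,0,-2.5],[0,0,-3],[0,0,-3.5],[0,0,-4],[0,0,-4.5],[0,0,-4.8],[0,0,-4.8]],"jaw":[0.2,0.2,0.2,0.2,0.2,0.2,0.2,0.2,0.2,0.2,0.2,0.2]}' 10
python3 -c "
from lib import *
goto(498,265,25,178)
im,_=bot.camera('wrist'); cv2.imwrite('pics/w33.png',im)"
```

```text
clock: 56.7
position: [486.0, 179.9, 25.2]
tcp_rot: [0.053, 3.14, 0.0]
force: [1.2, -3.9, 5.8]
width: 26.0
t 56.7 pos [486.  179.9  25.2] yaw 178.1 w 26.0 f [ 1.2 -3.9  5.8] q6 -1.31
 -> (498, 265, 25, 178) dxyz [-9.1 85.5  0.2] drot [0.01 0.05 0.06]
```

View pics/w33.png

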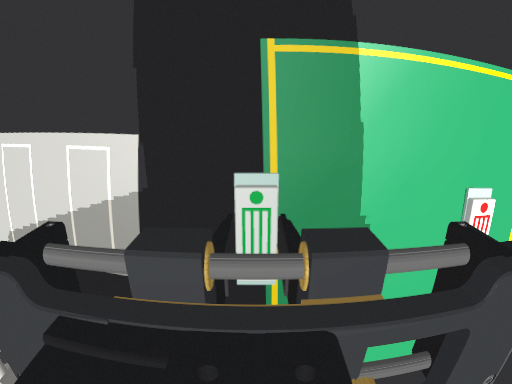

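Held straight, entering the mat. The last 85 mm, then release.

```bash
python3 -m inch '{"xyz":[[0,6,0],[-2,18,0],[-3,34,0],[-5,50,0],[-7,66,0],[-8,78,0],[-9,84,0],[-9,85,0],[-9,85,0]],"delta_rot":[[0,0,0],[0,0,0],[0,0,0],[0,0,0],[0,0,0],[0,0,0],[0,0,0],[0,0,0],[0,0,0]],"jaw":[0.2,0.2,0.2,0.2,0.2,0.2,0.2,0.2,0.2]}' 10
python3 -m inch '{"xyz":[[0,0,0],[0,0,0],[0,0,0],[0,0,0],[0,0,-4],[0,0,-20],[0,0,-60],[0,0,-120],[0,0,-180],[20,0,-240],[30,0,-260],[30,0,-260]],"delta_rot":[[0,0,0],[0,0,0],[0,0,0],[0,0,0],[0,0,0],[0,0,0],[0,0,0],[0,0,0],[0,0,0],[0,0,0],[0,0,0],[0,0,0]],"jaw":[0.45,0.45,0.45,0.45,0.45,0.45,0.45,0.45,0.45,0.45,0.45,0.45]}' 10
python3 chip.py both w34
python3 -c "
from lib import *
im,_=bot.camera('top'); cv2.imwrite('pics/t34.png',im)
im,_=bot.camera('scene'); cv2.imwrite('pics/s34.png',im)"
```

```text
clock: 57.88
position: [498.1, 264.6, 25.2]
tcp_rot: [0.054, 3.14, 0.001]
force: [0.4, 1.0, 3.0]
width: 26.1
clock: 59.38
position: [467.5, 265.6, 287.7]
tcp_rot: [0.053, 3.136, 0.004]
force: [0.2, 0.5, -0.4]
width: 42.7
red px [309. 182.] ctr,sides,dir at z10: (array([499.8, 343. ]), array([27. , 73.7], dtype=float32), np.float32(177.8))
```

View pics/w34.png

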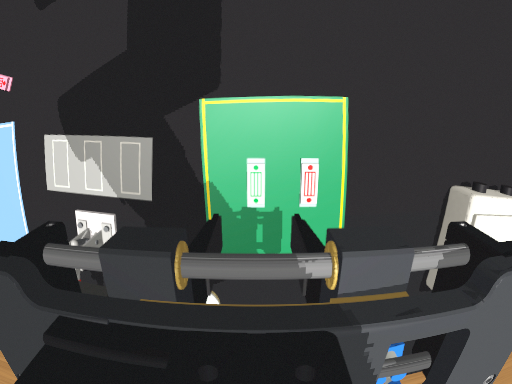

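View pics/s34.png

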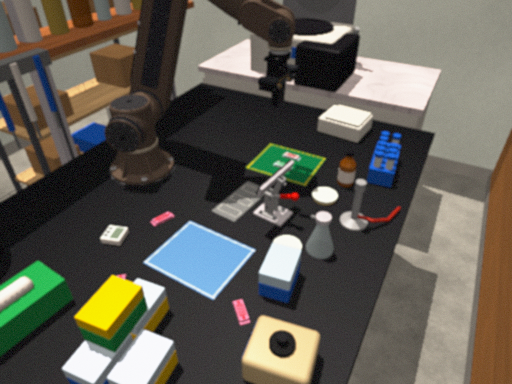

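View pics/t34.png

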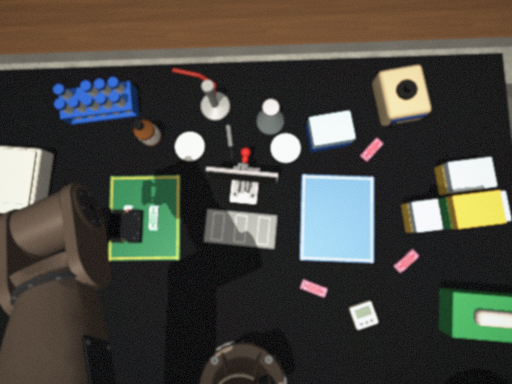

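Both chips lie wholly on the green mat, at wrist pixels (256,183) and (309,183). The clamp is open, and the plates at (190,146) and (286,148), the marker, the bottle and the rest are where they were. Handing in.

```bash
python3 -c "
from bench import bot
print(bot.hand_in(), bot.sense()['clock'])"
```

```text
the job is handed in; nothing more can be done
the job is handed in; nothing more can be done
```

The job is done and handed in at about 60 s of robot time. Only chip_red and chip_green were present. Both were slid flat into outlines 3 and 2, clamped for about 6 s, then slid on to the curing mat.

**Upsets on the way**
- **Green chip:** it was knocked about 30 mm aside before I reached it, so I measured it again and carried on.
- **Knob:** it slipped out of the grip once while closing and once while reopening, and each time the handle fell shut unlocked. I closed it with a fresh grip. I reopened it after the clamping time by pushing the handle with closed fingers.

**Checks**
- **Locked:** the handle read about -0.04 rad the whole time against the expected -0.05. Unlocked, it had rested at +0.12.
- **Reopened:** the handle last read 1.19 rad. The final views show the bar still upright.
- **Chips:** red measured near (500, 343) and green was released near (498, 265), both well inside the curing mat's border. My colour finder missed green in the last view, so I confirmed it by eye in the wrist and top pictures.
- **Other items:** in the last pictures they all look to be where they started.
- **Slight pressing:** while sliding to the curing mat the tool felt up to about 7 N upwards, so the chips were pressed lightly down, not lifted.

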